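# Fit the spindle gears in a pipe rotator's gear head

## Robot

A 6-joint arm with a two-finger parallel gripper is mounted at the origin on the work surface. World frame = base frame: x ahead of the robot, y to its left, z up, the work surface at z = 0. Lengths are in m, angles in rad, forces in N, time in s.
With the tool pointing down it reaches from about 0.25 to 0.725 m from the base axis. Payload 4 kg.
Tool frame: the origin (TCP) lies midway between the tips of the shut fingers; the grasp point (between the pads) lies 19 mm behind it; z points along the fingers, y is the line along which they close (so a half turn about z gives the same grasp; the last joint's range is limited). The gripper opens to 85 mm and grips with 20 to 120 N. Pads are 22 mm wide; open, the fingers measure 114 mm over their backs; the gripper's body (76 mm by 85 mm) begins 54 mm behind the grasp point. The pads swing forward as they close: fully open they stand 13 mm farther back than shut.
Start: joints at [1.349, 0.241, 0.005, 1.335, 0, 1.571], TCP at [0.11, 0.488, 0.231] pointing down, gripper open.
Joint ranges: [-2.72, 2.72], [-1.05, 1.87], [-1.09, 1.28], [-1.99, 2.15], [-1.42, 1.44], [-3.14, 3.14]. Speed limits (rad/s): [2.79, 2.79, 3.14, 3.14, 3.14, 3.14].

## Interface

Orientations are given as a unit quaternion [x, y, z, w].
In Python, from workcell import bot gives the robot as it stands. The module is installed in compiled form; this text tells all that it offers.
- The arm moves only by the tool drive_tool, never from a script. Its arguments are lists of equal length, an entry for each row: "slide": the shift along the tool's x, y, z scaled (see below), a list of three; "rotation": the turn, a rotation vector about the tool's x, y, z scaled (see below), a list of three. A call has exactly 8 rows; each row is the pose to reach, as a shift and turn from the pose commanded when the call began, along the tool's axes at that moment; what a row does not reach only later rows make up. The controller multiplies each number of a shift by 250 mm and each number of a turn by 0.5 rad. A row lasts 1/8 s, in which the tool goes at most 62.5 mm and 10.7 degrees, less where a joint would pass 70% of its speed; a pose out of reach is approached as far as the arm can. A call with a number of a shift or a turn outside -1 to 1 is refused whole. A call with a gripper value outside its range is refused whole. "gripper" is the opening, from 0 (shut) to 1 (fully open), set as the call begins (left out, the last holds). The fingers move at their own pace and stop on an object; the grip force is fixed at half the most. Time passes only in rows, so rows that repeat a pose let the fingers close, or fill a call up. It gives the time, the measured TCP pose, the force, the opening and the grip force at its end, in the units of the state.
- bot.get_obs(): the state, without advancing time (a new reading comes with each control period).
- bot.camera(name): name is "scene" or "top"; returns a dict with "image" (400x640x3 uint8, red, green, blue), "z_map" (400x640 float32, m along the optical axis (not along the pixel's ray), 0 where there is no reading), "camera_matrix" (3x3 intrinsics, pixels), "xyz" and "orientation" of the camera in the world. Camera axes: x right, y up, looking along -z (the intrinsics and any distortion apply to the point x, -y, -z); pixel columns grow to the right and rows downward; lengths in m; the calibration is good to about 2 mm. A picture is of the moment at which its call begins.
- bot.job_done(): hands the job in; it is judged then, once.
The state is a dict: "clock": time; "joint_pos": joint angles; "joint_vel": joint speeds; "tau": joint torques, N m; "eef_pos": TCP position; "tool_rot": TCP orientation; "ft_force": force on the tool from outside, world axes, zero at the start; "ft_torque": the same for the moment, N m; "grip_width": finger opening in m; "grasp_force": force on a finger pad.
Only numpy, scipy, OpenCV 4.12 (cv2) and the standard library are available. Lean on these libraries where they do the work, as an engineer would, in place of code of your own. Each camera call takes 0.05 s, during which the arm holds its last target. There are 200 camera calls.

## Task

Get the pipe rotator's gear head ready for greasing: slide its lock knob to the open end stop, pry the snap-fit cover loose at its notch with the flat blade tool, then set the cover flat and right way up on the grey mat. Put every loose gear lying on the bench onto a free stud, hub up, rocking it about its axis as it goes down until its teeth mesh with the drive gear and it sits fully home on the plate. Leave the lock open, the blade tool lying back in its tray, and the pipe elbow, spray can and steel slug undisturbed.

Things in the scene. Friction and masses are not known exactly. Their poses are not given: they have to be found in the camera images.
- gear_head: fixed green base, 192 x 176 x 40 mm; origin at its underside on the drive gear's axis, top plate at z +40. Pry notch and two sprung 10 mm balls (x -45, +45, tops at z +53) that snap over the cover's flange on its -y side, lock on its -x side (towards the robot). Fences 8 mm high on its +x, +y edges, 0.8 to 1 mm off the fitted cover's flange. The cover hides studs and drive gear
- notch (a point): mouth of the pry notch in the head's -y side: slot open to -y, 21 mm wide in x, 9 mm high (z +31 to +40 on the head), running 28 mm in along +y; the point is mid-width, mid-height, at the outer face (y -88). The cover's flange roofs it from 11 mm in (y -77) to 21 mm in. Axes as the gear head
- lock (a joint): lock knob's slide along the gear head's +y, m: 0 to about 0.006 locked (its bar lies over the cover's front tab), 0.036 = open end stop; friction about 2 N, stays where it is left
- lock_grip (a point): top centre of the lock knob, an upright block 16 (x) x 12 (y) x 34 mm tall below this point, standing on the 24 mm square lock bar; axes as the gear head
- cover: grey snap-fit box cover, loose, 0.24 to 0.38 kg, 134 x 134 x 50 mm, open below; flange 10 mm wide, 4 thick round the foot of sides +x, +y, -y, tab 24 wide on -x; origin mid underside of flange, at first 40 mm up on the head, axes alike. To unsnap, its -y edge takes about 10 N upwards and must rise 11 mm; it then rests tilted on the two balls and can be lifted by its ridge
- cover_lip (a point): underside of the cover's flange at the notch, at its outer edge (y = -77 in the cover's frame)
- cover_ridge (a point): top centre of the cover's grip ridge, 12 mm thick in the cover's x, 70 mm long in y, 26 mm tall, on the middle of the cover's top
- drive_gear (a joint): angle of the drive gear about the vertical, rad; braked (2 N m), so for practical purposes fixed. At 0 one of its teeth points along the gear head's +x
- drive_gear_top (a point): centre of the drive gear's top face: 10 teeth, tip diameter 48, root 34, teeth 4.4 mm wide with straight sides, face 12 mm (z = +40 to +52 on the head). A spindle gear meshes when one of its gaps faces a drive gear tooth along the line of centres; play about 4 degrees either way
- stud0 (a point): foot of stud 0 on the top plate; studs are 12.4 mm thick, 24 mm tall with round tops, 43 mm from the drive gear's axis; this one lies at 45 degrees from the gear head's +x towards +y
- stud1 (a point): foot of stud 1, same kind, at 135 degrees
- stud2 (a point): foot of stud 2, same kind, at 225 degrees
- stud3 (a point): foot of stud 3, same kind, at 315 degrees
- gear0: loose steel gear, 0.16 kg: 10 straight teeth 4.4 mm wide, tip diameter 48, root 34, disc 12 thick, on top a 22 mm square hub 26 tall, through bore 14.4; origin at the centre of its underside, z up out of the hub; a tooth points along its x, hub faces square to x and y. Three or four gears are present, any fits any stud; at first hub up on the bench between robot and head. None if absent
- gear1: same as gear0 (None if absent)
- gear2: same as gear0 (None if absent)
- gear3: same as gear0 (None if absent)
- pry_tool: loose flat blade tool, 0.14 kg, 155 mm long, lying along its x: handle 95 long, 18 wide, 22 mm high (x = -95 to 0), steel blade 60 long, 16 wide, 4 mm thick at mid height (x = 0 to 60); origin on the underside at the handle's blade end
- pry_tip (a point): end of the tool's blade, mid-thickness, 60 mm ahead of and 11 mm above the tool's origin
- tool_tray: fixed shallow grey tray of the tool: inner floor 230 (its x) x 110 mm, floor 3 mm thick, rim 9 mm high; origin under its centre
- mat: fixed light grey mat for the cover, 200 x 200 x 3 mm; origin under its centre
- elbow: bystander: steel pipe elbow standing on end, 42 mm thick, 130 mm tall
- spray_can: bystander: grey spray can, 52 mm thick, 150 mm tall
- slug: bystander: dark round steel slug, 44 mm across, 30 mm tall
Not all that is in view belongs to the job. Leave any brown or green look-alike of the gear2 alone.

How it is judged:
On the way, in this order (a step that is already met when the one before it is completed fails the run):
1. the lock knob has been slid to its open end stop (value of joint lock above 0.033 m), for 0.2 s.
2. the cover's edge at the notch has been pried up by 9 mm or more with the blade tool under it (z of cover_lip in the frame of gear_head above 0.049 m and contact force between pry_tool and cover above 0.3 N), for 0.1 s.
3. the cover lies flat on the grey mat, let go (horizontal distance between cover and mat below 0.05 m and height (world z) of cover below 0.008 m and angle between cover's own z axis and vertical below 0.08 rad and contact force between the fingers and cover below 0.1 N), for 0.3 s.
At the end, for the whole second after the job is handed in: Each gear present is on a stud, hub up, within 3 mm of its axis, 4 degrees of upright, 3 mm of the plate, at rest; lock within 4 mm of its open stop; cover flat, right way up, centre within 50 mm of the mat's; blade tool lying in its tray, tip and handle front inside the rim ((horizontal distance between gear0 and stud0 below 0.003 m or horizontal distance between gear0 and stud1 below 0.003 m or horizontal distance between gear0 and stud2 below 0.003 m or horizontal distance between gear0 and stud3 below 0.003 m) and z of gear0 in the frame of gear_head between 0.035 and 0.043 m and angle between each of gear0, gear1, gear2, gear3's own z axis and vertical below 0.07 rad and linear speed of each of gear0, gear1, gear2, gear3 below 0.01 m/s and (horizontal distance between gear1 and stud0 below 0.003 m or horizontal distance between gear1 and stud1 below 0.003 m or horizontal distance between gear1 and stud2 below 0.003 m or horizontal distance between gear1 and stud3 below 0.003 m) and z of gear1 in the frame of gear_head between 0.035 and 0.043 m and (horizontal distance between gear2 and stud0 below 0.003 m or horizontal distance between gear2 and stud1 below 0.003 m or horizontal distance between gear2 and stud2 below 0.003 m or horizontal distance between gear2 and stud3 below 0.003 m) and z of gear2 in the frame of gear_head between 0.035 and 0.043 m and (horizontal distance between gear3 and stud0 below 0.003 m or horizontal distance between gear3 and stud1 below 0.003 m or horizontal distance between gear3 and stud2 below 0.003 m or horizontal distance between gear3 and stud3 below 0.003 m) and z of gear3 in the frame of gear_head between 0.035 and 0.043 m and value of joint lock above 0.032 m and horizontal distance between cover and mat below 0.05 m and height (world z) of cover below 0.008 m and angle between cover's own z axis and vertical below 0.08 rad and horizontal distance between pry_tool and tool_tray below 0.1 m and height (world z) of each of pry_tool, pry_tip below 0.03 m and x of pry_tip in the frame of tool_tray between -0.125 and 0.125 m and y of pry_tip in the frame of tool_tray between -0.06 and 0.06 m and y of pry_tool in the frame of tool_tray between -0.06 and 0.06 m); the robot touches nothing.
It fails at once if a bystander is moved more than 3 cm (distance of any of elbow, spray_can, slug from where it was at the start of the episode above 0.03 m).
Of gear0, gear1, gear2, gear3 only 3 to 4 are there at a start; the rules pass over those that are not, and their reading is None.
At some moment in a run one of gear0, gear1, gear2, gear3 may be knocked a few centimetres aside while the robot is not near it.
It also fails if it takes over 210 s, if anything falls off the work surface, if the arm or the gripper's body presses on something with over 40 N, if the wrist force passes 120 N, or if a joint passes its speed limit or range.

## Working session

There is one attempt and no reset: what is moved stays moved. The work goes in short steps, Python scripts to look and compute and a tool call to move; the robot and the scene stay as the last step left them, time stands still between calls to the robot, and variables do not carry over. Pictures are saved under pics/ and viewed, at most 14 in all, crops included, and the job is handed in when it is done.

Besides the shell and the picture viewer there is one more tool, called after "Request:" in YAML: its name, and indented under it one key for each argument. drive_tool: Moves the arm, as the interface text tells. Shifts and turns lie within -1 to 1; 1 stands for 250 mm of shift or 0.5 rad of turn. Its arguments: {"type":"object","properties":{"slide":{"type":"array","items":{"type":"array","items":{"type":"number"}}},"rotation":{"type":"array","items":{"type":"array","items":{"type":"number"}}},"gripper":{"type":"number"}},"required":["slide","rotation"]}

```bash
mkdir -p pics
cat > h.py <<'E'
import numpy as np, cv2
from scipy.spatial.transform import Rotation as R
from workcell import bot
def cam(n,save=None):
    c=bot.camera(n); np.savez(f'{n}.npz',**{k:np.array(v) for k,v in c.items()})
    if save: cv2.imwrite(f'pics/{save}.png',c['image'][:,:,::-1])
    return c
def load(n): return dict(np.load(f'{n}.npz'))
def cloud(c):
    z=c['z_map'];K=c['camera_matrix'];v,u=np.mgrid[0:z.shape[0],0:z.shape[1]]
    P=np.stack([(u-K[0,2])/K[0,0]*z,-(v-K[1,2])/K[1,1]*z,-z],-1)
    return P@R.from_quat(c['orientation']).as_matrix().T+c['xyz']
def ray(c,u,v,h):
    "world point at pixel u,v on plane z=h"
    K=c['camera_matrix'];d=R.from_quat(c['orientation']).as_matrix()@np.array([(u-K[0,2])/K[0,0],-(v-K[1,2])/K[1,1],-1])
    return c['xyz']+d*(h-c['xyz'][2])/d[2]
def proj(c,p):
    q=R.from_quat(c['orientation']).as_matrix().T@(np.array(p)-c['xyz']);K=c['camera_matrix']
    return K[0,2]+K[0,0]*q[0]/-q[2],K[1,2]+K[1,1]*q[1]/q[2]
def st():
    o=bot.get_obs();return o
E
python3 - <<'E'
from h import *
for n in('scene','top'):
    c=cam(n,n+'0');print(n,c['xyz'],c['orientation'],c['camera_matrix'],[k for k in c])
o=st();print(o)
E
```

```text
scene [0.98721959 0.65200682 1.14146345] [0.09519263 0.28905001 0.90862107 0.28600036] [[396.99477151   0.         323.20845701]
 [  0.         396.99477151 198.83061499]
 [  0.           0.           1.        ]] ['image', 'z_map', 'camera_matrix', 'xyz', 'orientation']
top [0.49773846 0.0534424  1.12524277] [ 0.01507831 -0.02908322 -0.69746844  0.71586631] [[419.23900522   0.         319.15253642]
 [  0.         419.23900522 201.62316975]
 [  0.           0.           1.        ]] ['image', 'z_map', 'camera_matrix', 'xyz', 'orientation']
{'clock': 0.1, 'joint_pos': array([1.34896420e+00, 2.41343050e-01, 3.88939145e-03, 1.33523491e+00,
       8.09646203e-06, 1.57081040e+00]), 'joint_vel': array([-0.00081934, -0.0003701 ,  0.00361242,  0.00059639, -0.00043153,
       -0.00186417]), 'tau': array([ 3.86898037e-04, -3.73138297e+01,  2.53009504e+01,  1.08364387e-02,
        6.70256213e-05,  2.10845272e-06]), 'eef_pos': array([0.1098819 , 0.48719734, 0.23051092]), 'tool_rot': array([ 1.10695730e-01,  9.93853893e-01, -9.39861706e-04, -1.08741925e-04]), 'ft_force': array([ 0.19850484, -0.65442322, -0.29055961]), 'ft_torque': array([-0.01568209, -0.04543283, -0.0120512 ]), 'grasp_force': 0.0, 'grip_width': 0.08539426446523717}
```

View pics/top0.png

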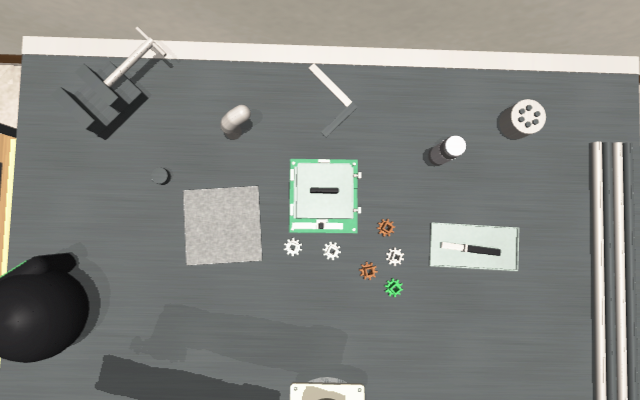

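View pics/scene0.png

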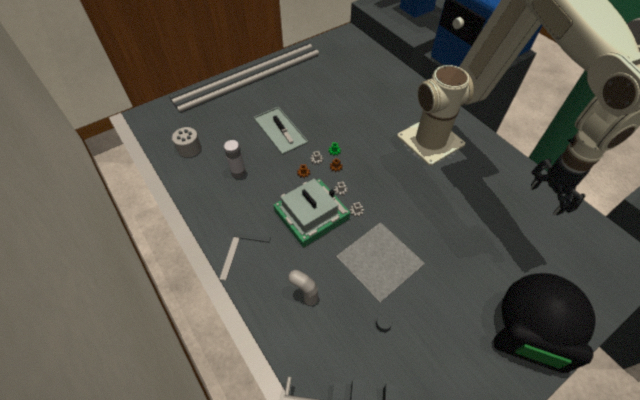

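Top view: head centred about (324,195), ridge at (324,190), lock knob at (321,226), mat (222,226), tray (475,246) with the tool, white gears at (292,247), (331,251), (396,257); the brown and green gears are look-alikes. I'll enlarge the working area.

Run:
```python
from h import *
c=load('top');im=c['image'][:,:,::-1]
im=im[140:290,270:470] if 0 else im
cv2.imwrite('pics/c1.png',cv2.resize(im[145:285,275:415],None,fx=5.0/1.25,fy=4.0,interpolation=cv2.INTER_CUBIC))
cv2.imwrite('pics/c2.png',cv2.resize(im[215:280,420:530],None,fx=7,fy=7,interpolation=cv2.INTER_CUBIC))
P=cloud(c)
for n,(u,v) in dict(ridge=(324,190),cover=(310,180),knob=(321,226),mat=(222,226),tray=(440,230),table=(350,300),handle=(485,251),blade=(455,247),g=(292,247)).items(): print(n,P[v,u].round(4))
```

```text
ridge [0.5897 0.0232 0.1142]
cover [0.6161 0.0578 0.0886]
knob [0.5027 0.0276 0.0857]
mat [0.4964 0.2888 0.0031]
tray [ 0.5005 -0.2951  0.0012]
table [ 0.3094 -0.0562  0.0028]
handle [ 0.4483 -0.4071  0.0255]
blade [ 0.4566 -0.3302  0.0179]
g [0.4452 0.1014 0.0008]
```

View pics/c1.png

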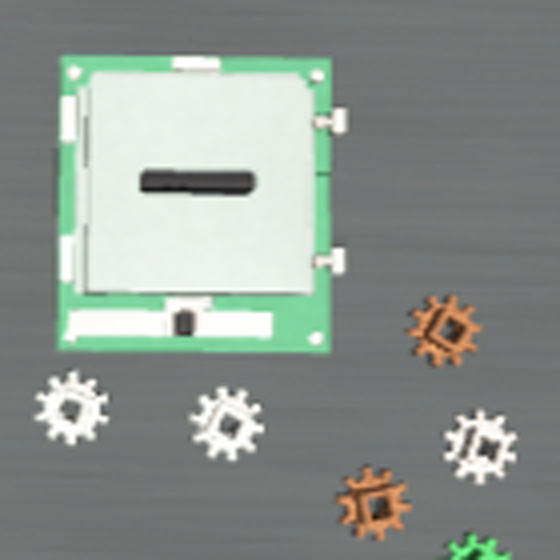

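View pics/c2.png

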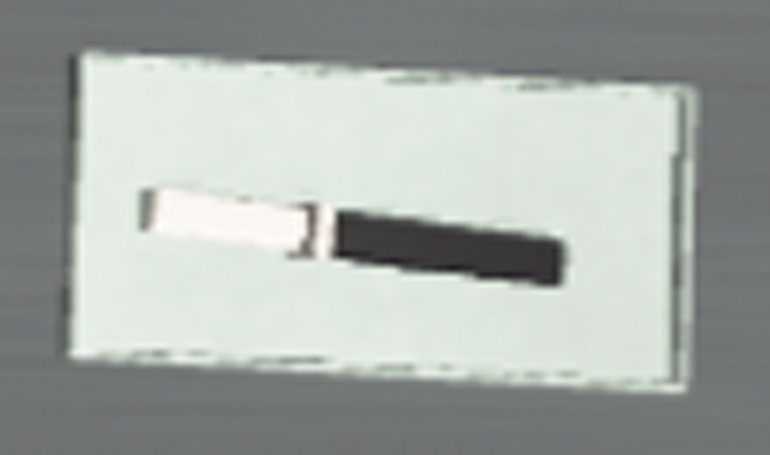

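c1 (scale 4, offset 275,145): plate corners (60,57), (330,57), (331,352), (57,352), ridge spans x 139–256, y 171–194, knob (184,322), white gears at (72,408), (227,424), (481,447). c2 (scale 7, offset 420,215): blade tip (148,210), blade/handle joint (325,232), handle end (565,262), tray corners (78,52), (692,88), (687,390), (68,358). Next I'll turn these into positions.

```bash
cat >> h.py <<'E'
def ortho(c,ctr,h,half=0.04,s=0.0005):
    n=int(2*half/s)
    W=[(ctr[0]+half,ctr[1]+half),(ctr[0]+half,ctr[1]-half),(ctr[0]-half,ctr[1]-half),(ctr[0]-half,ctr[1]+half)]
    src=np.float32([proj(c,(x,y,h)) for x,y in W]);dst=np.float32([(0,0),(n,0),(n,n),(0,n)])
    return cv2.warpPerspective(c['image'],cv2.getPerspectiveTransform(src,dst),(n,n),flags=cv2.INTER_CUBIC)
def gearfit(c,ctr,z=0.012,r0=15,r1=30):
    "tooth ring fit -> x,y,yaw(mod 36deg),score"
    from scipy.ndimage import map_coordinates
    from scipy.optimize import minimize
    g=np.clip(ortho(c,ctr,z).astype(float).min(2),0,220);g=cv2.GaussianBlur(g,(0,0),1.0)
    rr,tt=np.meshgrid(np.arange(r0,r1,.5),np.radians(np.arange(0,360,1.5)))
    px=(rr*np.cos(tt)).ravel();py=(rr*np.sin(tt)).ravel()
    R_=np.hypot(px,py);A=np.arctan2(py,px)
    def cost(p):
        dx,dy,a=p
        u=80-(py+dy)*2;v=80-(px+dx)*2   # x up, y left
        val=map_coordinates(g,[v,u],order=1)
        b=(A-a+np.pi/10)%(np.pi/5)-np.pi/10
        w=2.6
        t=1/(1+np.exp((np.abs(R_*np.sin(b))-2.2)/.6)) *1/(1+np.exp((R_-24)/.6)); t=np.maximum(t,1/(1+np.exp((R_-17)/.6)))
        return -np.corrcoef(val,t)[0,1]
    best=min((minimize(cost,[x,y,np.radians(a)],method='Nelder-Mead',options=dict(xatol=.02,fatol=1e-5,initial_simplex=np.array([[x,y,np.radians(a)],[x+1.5,y,np.radians(a)],[x,y+1.5,np.radians(a)],[x,y,np.radians(a)+.15]]))) for x in(-2,2) for y in(-2,2) for a in(0,9,18,27)),key=lambda r:r.fun)
    return ctr[0]+best.x[0]/1e3,ctr[1]+best.x[1]/1e3,np.degrees(best.x[2])%36,-best.fun
def plan(pos,yaw_closing=None,approach=None,note=''):
    "slide/rotation numbers; yaw_closing deg = world direction of tool y (mod 180), tool down"
    o=bot.get_obs();M=R.from_quat(o['tool_rot']);p=o['eef_pos']
    d=M.inv().apply(np.array(pos)-p)/0.25
    if yaw_closing is not None:
        ts=[]
        for k in(0,180):
            a=np.radians(yaw_closing+k);y=np.array([np.cos(a),np.sin(a),0]);z=np.array([0,0,-1.]);x=np.cross(y,z)
            ts.append((M.inv()*R.from_matrix(np.array([x,y,z]).T)).as_rotvec())
        r=min(ts,key=np.linalg.norm)/0.5
    else: r=np.zeros(3)
    print(note,'slide',d.round(4),'rot',r.round(4))
def show():
    o=bot.get_obs();M=R.from_quat(o['tool_rot']).as_matrix()
    print('t%.2f'%o['clock'],'p',o['eef_pos'].round(4),'yawY %.2f'%np.degrees(np.arctan2(M[1,1],M[0,1])),'z',M[:,2].round(4),'F',o['ft_force'].round(1),'w %.4f g %.1f'%(o['grip_width'],o['grasp_force']),'q',o['joint_pos'].round(2))
E
python3 - <<'E'
from h import *
c=load('top')
f1=lambda U,V,h:ray(c,(U+.5)/4-.5+275,(V+.5)/4-.5+145,h)
f2=lambda U,V,h:ray(c,(U+.5)/7-.5+420,(V+.5)/7-.5+215,h)
q=np.array([f1(*p,.04) for p in[(60,57),(330,57),(331,352),(57,352)]])[:,:2];print('plate',q.round(4).tolist(),q.mean(0),np.linalg.norm(q-np.roll(q,1,0),axis=1),[np.degrees(np.arctan2(*(q[i]-q[j])[::-1])) for i,j in((0,3),(1,2),(0,1),(3,2))])
print('ridge top edge x',f1(198,171,.116),f1(198,194,.09),'right y',f1(256,183,.116),'left',f1(139,183,.09),f1(139,183,.116))
print('cover top corners',[f1(*p,.09).round(4).tolist() for p in[(92,72),(315,72),(312,294),(90,292)]])
print('knob',[f1(*p,.086).round(4) for p in((184,312),(173,322),(195,322))])
P=cloud(c);k=P[215:235,312:330].reshape(-1,3);k=k[(k[:,2]>.07)&(k[:,0]<.515)];print('knob cloud',k)
g=P[170:215,305:345].reshape(-1,3);g=g[g[:,2]>.107];print('ridge cloud',g.mean(0),g.min(0),g.max(0))
for n,p in dict(G0=(72,408),G1=(227,424),G2=(481,447)).items():
    r=f1(*p,.02); print(n,np.round(gearfit(c,r[:2]),4))
print('tip',f2(148,210,.014),'joint',f2(318,230,.018),'end',f2(563,262,.02),f2(335,232,.025))
t=np.array([f2(*p,.009) for p in[(78,52),(692,88),(687,390),(68,358)]])[:,:2];print('tray',t.tolist(),t.mean(0),np.degrees(np.arctan2(*(t[0]-t[1])[::-1])))
m=np.array([ray(c,*p,.003) for p in[(183,190),(258,186),(262,262),(187,265)]])[:,:2];print('mat',m.tolist(),m.mean(0))
E
```

```text
plate [[0.6755, 0.1126], [0.6805, -0.0637], [0.4882, -0.0681], [0.4838, 0.1088]] [0.58199194 0.02241075] [0.19175378 0.17633852 0.19239415 0.17699285] [np.float64(1.1283081696095185), np.float64(1.3245609857555256), np.float64(91.65002182186338), np.float64(91.44115441605007)]
ridge top edge x [0.59595798 0.02309834 0.116     ] [0.58418399 0.02196389 0.09      ] right y [ 0.58963474 -0.01215774  0.116     ] left [0.59002663 0.0586803  0.09      ] [0.58770882 0.05854875 0.116     ]
cover top corners [[0.6585, 0.0897, 0.09], [0.6624, -0.0491, 0.09], [0.5241, -0.05, 0.09], [0.5218, 0.0871, 0.09]]
knob [array([0.511 , 0.0287, 0.086 ]), array([0.5047, 0.0354, 0.086 ]), array([0.505 , 0.0217, 0.086 ])]
knob cloud [[0.51002752 0.03262295 0.08188755]
 [0.51006421 0.03018799 0.08416982]
 [0.51013762 0.02768681 0.08334346]
 [0.51019861 0.02520987 0.08356548]
 [0.51024138 0.02277835 0.08530032]
 [0.50753276 0.03258726 0.08325675]
 [0.50756941 0.03016851 0.08609483]
 [0.50765417 0.02763693 0.08384358]
 [0.50770496 0.02519151 0.08516822]
 [0.5077526  0.0227613  0.08680251]
 [0.50505405 0.0325266 
[... 834 characters left out ...]
995 35.6254  0.9223]
G1 [ 4.39300e-01 -3.20000e-03  1.01467e+01  9.20900e-01]
G2 [ 0.4282 -0.1715  0.3071  0.9059]
tip [ 0.46192033 -0.29333048  0.014     ] joint [ 0.45610624 -0.35681875  0.018     ] end [ 0.44642139 -0.44937962  0.02      ] [ 0.4557784  -0.36066326  0.025     ]
tray [[0.5212144960395545, -0.26754818847062073], [0.513501369783708, -0.5044023399396684], [0.39854641923203343, -0.5019674485124052], [0.4050649219916478, -0.26474752127286816]] [ 0.4595818  -0.38466637] 88.13482913417114
mat [[0.5896040585747514, 0.3962676072364038], [0.605799879068616, 0.19707258248679], [0.4038414958486554, 0.17953355783689884], [0.3912935099627878, 0.37674503699885603]] [0.49763474 0.2874047 ]
```

Run:
```python
from h import *
show();plan((0.503,0.0285,0.13),91.4)
```

```text
t0.10 p [0.1099 0.4872 0.2305] yawY 77.29 z [-4.0e-04 -1.8e-03 -1.0e+00] F [ 0.2 -0.7 -0.3] w 0.0854 g 0.0 q [1.35 0.24 0.   1.34 0.   1.57]
 slide [-1.9376 -1.4431  0.4048] rot [-0.0038 -0.0005 -0.4926]
```

Request:
drive_tool:
  slide:
    - [-0.08,-0.06,0]
    - [-0.22,-0.16,0]
    - [-0.37,-0.28,0]
    - [-0.52,-0.39,0.05]
    - [-0.67,-0.5,0.1]
    - [-0.82,-0.61,0.15]
    - [-0.92,-0.68,0.2]
    - [-0.97,-0.72,0.2]
  rotation:
    - [0,0,-0.05]
    - [0,0,-0.15]
    - [0,0,-0.25]
    - [0,0,-0.35]
    - [0,0,-0.45]
    - [0,0,-0.49]
    - [0,0,-0.49]
    - [0,0,-0.49]
  gripper: 1

```text
clock: 1.1
eef_pos: [0.307, 0.2568, 0.18]
tool_rot: [-0.01, 1.0, -0.001, -0.001]
ft_force: [0.3, -0.3, 0.8]
grip_width: 0.0857
grasp_force: 0.0
```

Run:
```python
from h import *
show();plan((0.503,0.0285,0.13),91.4)
```

```text
t1.10 p [0.307  0.2568 0.18  ] yawY 91.20 z [-0.0022 -0.002  -1.    ] F [ 0.3 -0.3  0.8] w 0.0857 g 0.0 q [ 0.7   0.08 -0.33  1.17 -0.    0.68]
 slide [-0.7653 -0.929   0.2002] rot [-0.004  -0.0045 -0.007 ]
```

Request:
drive_tool:
  slide:
    - [-0.05,-0.06,0]
    - [-0.16,-0.2,0.05]
    - [-0.28,-0.34,0.1]
    - [-0.41,-0.5,0.15]
    - [-0.54,-0.66,0.18]
    - [-0.66,-0.8,0.2]
    - [-0.74,-0.9,0.2]
    - [-0.765,-0.929,0.2]
  rotation:
    - [0,0,0]
    - [0,0,0]
    - [0,0,0]
    - [0,0,0]
    - [0,0,0]
    - [-0.004,-0.004,-0.007]
    - [-0.004,-0.004,-0.007]
    - [-0.004,-0.004,-0.007]

```text
clock: 2.1
eef_pos: [0.5041, 0.0296, 0.1307]
tool_rot: [-0.012, 1.0, 0.001, 0.001]
ft_force: [-0.5, 0.1, 0.4]
grip_width: 0.0854
grasp_force: 0.0
```

Request:
drive_tool:
  slide:
    - [0,0,0]
    - [0,0,0.05]
    - [0,0,0.1]
    - [0,0,0.16]
    - [0,0,0.22]
    - [0,0,0.26]
    - [0,0,0.27]
    - [0,0,0.27]
  rotation:
    - [0,0,0]
    - [0,0,0]
    - [0,0,0]
    - [0,0,0]
    - [0,0,0]
    - [0,0,0]
    - [0,0,0]
    - [0,0,0]

```text
clock: 3.1
eef_pos: [0.5038, 0.0311, 0.0638]
tool_rot: [-0.013, 1.0, 0.001, 0.001]
ft_force: [0.8, -0.3, -0.7]
grip_width: 0.0855
grasp_force: 0.0
```

Request:
drive_tool:
  slide:
    - [0,0,0]
    - [0,0,0]
    - [0,0,0]
    - [0,0,0]
    - [0,0,0]
    - [0,0,0]
    - [0,0,0]
    - [0,0,0]
  rotation:
    - [0,0,0]
    - [0,0,0]
    - [0,0,0]
    - [0,0,0]
    - [0,0,0]
    - [0,0,0]
    - [0,0,0]
    - [0,0,0]
  gripper: 0

```text
clock: 4.1
eef_pos: [0.5038, 0.0309, 0.0642]
tool_rot: [-0.013, 1.0, 0.001, 0.001]
ft_force: [-1.7, -1.8, 5.7]
grip_width: 0.0107
grasp_force: 60.4
```

Run:
```python
from h import *
show()
```

```text
t4.10 p [0.5038 0.0309 0.0642] yawY 91.51 z [ 0.0024  0.0016 -1.    ] F [-1.7 -1.8  5.7] w 0.0107 g 60.4 q [ 0.06  0.39 -0.26  0.92  0.    0.03]
```

Request:
drive_tool:
  slide:
    - [0,0.01,0]
    - [0,0.03,0]
    - [0,0.05,0]
    - [0,0.07,0]
    - [0,0.085,0]
    - [0,0.095,0]
    - [0,0.1,0]
    - [0,0.1,0]
  rotation:
    - [0,0,0]
    - [0,0,0]
    - [0,0,0]
    - [0,0,0]
    - [0,0,0]
    - [0,0,0]
    - [0,0,0]
    - [0,0,0]

```text
clock: 5.1
eef_pos: [0.5034, 0.0564, 0.0642]
tool_rot: [-0.013, 1.0, 0.001, 0.001]
ft_force: [-0.6, -1.7, 6.5]
grip_width: 0.0106
grasp_force: 60.4
```

Request:
drive_tool:
  slide:
    - [0,0.004,0]
    - [0,0.008,0]
    - [0,0.012,0]
    - [0,0.016,0]
    - [0,0.02,0]
    - [0,0.024,0]
    - [0,0.024,0]
    - [0,0.024,0]
  rotation:
    - [0,0,0]
    - [0,0,0]
    - [0,0,0]
    - [0,0,0]
    - [0,0,0]
    - [0,0,0]
    - [0,0,0]
    - [0,0,0]

```text
clock: 6.1
eef_pos: [0.5034, 0.0582, 0.0641]
tool_rot: [-0.012, 1.0, -0.003, 0.002]
ft_force: [-0.1, -13.6, 5.7]
grip_width: 0.0105
grasp_force: 60.5
```

Request:
drive_tool:
  slide:
    - [0,0,0]
    - [0,0,0]
    - [0,0,0]
    - [0,0,0]
    - [0,0,-0.1]
    - [0,0,-0.25]
    - [0,0,-0.4]
    - [0,0,-0.5]
  rotation:
    - [0,0,0]
    - [0,0,0]
    - [0,0,0]
    - [0,0,0]
    - [0,0,0]
    - [0,0,0]
    - [0,0,0]
    - [0,0,0]
  gripper: 1

```text
clock: 7.1
eef_pos: [0.5032, 0.0623, 0.1908]
tool_rot: [-0.014, 1.0, 0.001, 0.002]
ft_force: [1.0, 0.7, 0.5]
grip_width: 0.0854
grasp_force: 0.0
```

Request:
drive_tool:
  slide:
    - [-0.03,-0.01,0]
    - [-0.08,-0.04,0]
    - [-0.14,-0.07,0]
    - [-0.2,-0.1,0]
    - [-0.26,-0.12,0]
    - [-0.31,-0.14,0]
    - [-0.34,-0.16,0]
    - [-0.35,-0.16,0]
  rotation:
    - [0,0,0.1]
    - [0,0,0.25]
    - [0,0,0.4]
    - [0,0,0.55]
    - [0,0,0.7]
    - [0,0,0.85]
    - [0,0,1]
    - [0,0,1]

```text
clock: 8.1
eef_pos: [0.5914, 0.0243, 0.1886]
tool_rot: [0.234, 0.972, 0.001, 0.0]
ft_force: [-0.5, 0.9, 0.5]
grip_width: 0.0853
grasp_force: 0.0
```

Request:
drive_tool:
  slide:
    - [0,0,0]
    - [0,0,0]
    - [0,0,0]
    - [0,0,0]
    - [0,0,0]
    - [0,0,0]
    - [0,0,0]
    - [0,0,0]
  rotation:
    - [0,0,0.15]
    - [0,0,0.3]
    - [0,0,0.45]
    - [0,0,0.6]
    - [0,0,0.75]
    - [0,0,0.9]
    - [0,0,1]
    - [0,0,1]

```text
clock: 9.1
eef_pos: [0.5908, 0.0247, 0.189]
tool_rot: [0.467, 0.884, 0.001, 0.0]
ft_force: [-0.3, 1.1, 0.2]
grip_width: 0.0851
grasp_force: 0.0
```

Request:
drive_tool:
  slide:
    - [0,0,0]
    - [0,0,0]
    - [0,0,0]
    - [0,0,0]
    - [0,0,0]
    - [0,0,0]
    - [0,0,0]
    - [0,0,0]
  rotation:
    - [0,0,0.15]
    - [0,0,0.3]
    - [0,0,0.45]
    - [0,0,0.6]
    - [0,0,0.75]
    - [0,0,0.9]
    - [0,0,1]
    - [0,0,1]

```text
clock: 10.1
eef_pos: [0.591, 0.0245, 0.189]
tool_rot: [0.671, 0.741, 0.001, -0.0]
ft_force: [0.7, 0.6, 0.1]
grip_width: 0.0852
grasp_force: 0.0
```

Run:
```python
from h import *
show();plan((0.590,0.023,0.098),1.4)
c=cam('scene','scene1');cv2.imwrite('pics/c3.png',cv2.resize(c['image'][160:260,240:380,::-1],None,fx=5,fy=5,interpolation=cv2.INTER_CUBIC))
```

```text
t10.10 p [0.591  0.0245 0.189 ] yawY 5.70 z [ 0.0018  0.0021 -1.    ] F [0.7 0.6 0.1] w 0.0852 g 0.0 q [0.04 0.44 0.18 1.31 0.   1.51]
 slide [-0.0063 -0.0051  0.3638] rot [ 0.0038 -0.004   0.1503]
```

View pics/c3.png

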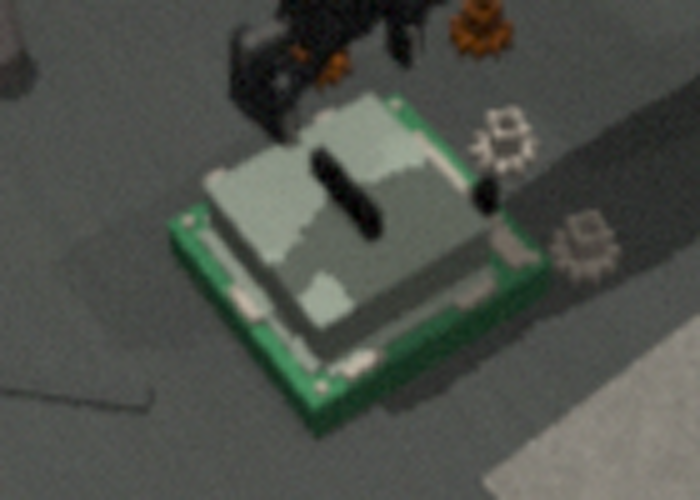

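Scene crop shows the knob at (485,195), now level with the far part of the cover side, i.e. open; the ridge is centred at (345,190). Next is a check grasp on the ridge to calibrate x.

Request:
drive_tool:
  slide:
    - [-0.006,-0.005,0.03]
    - [-0.006,-0.005,0.08]
    - [-0.006,-0.005,0.15]
    - [-0.006,-0.005,0.22]
    - [-0.006,-0.005,0.29]
    - [-0.006,-0.005,0.34]
    - [-0.006,-0.005,0.36]
    - [-0.006,-0.005,0.36]
  rotation:
    - [0.004,-0.004,0.05]
    - [0.004,-0.004,0.1]
    - [0.004,-0.004,0.15]
    - [0.004,-0.004,0.15]
    - [0.004,-0.004,0.15]
    - [0.004,-0.004,0.15]
    - [0.004,-0.004,0.15]
    - [0.004,-0.004,0.15]

```text
clock: 11.15
eef_pos: [0.5901, 0.0228, 0.0987]
tool_rot: [0.699, 0.715, -0.0, -0.0]
ft_force: [-0.8, 0.4, -0.6]
grip_width: 0.0852
grasp_force: 0.0
```

Request:
drive_tool:
  slide:
    - [0,0,0]
    - [0,0,0]
    - [0,0,0]
    - [0,0,0]
    - [0,0,0]
    - [0,0,0]
    - [0,0,0]
    - [0,0,0]
  rotation:
    - [0,0,0]
    - [0,0,0]
    - [0,0,0]
    - [0,0,0]
    - [0,0,0]
    - [0,0,0]
    - [0,0,0]
    - [0,0,0]
  gripper: 0

```text
clock: 12.15
eef_pos: [0.5905, 0.0229, 0.0994]
tool_rot: [0.699, 0.715, 0.0, 0.0]
ft_force: [-1.2, 0.6, 4.5]
grip_width: 0.0103
grasp_force: 61.3
```

Run:
```python
from h import *
show()
```

```text
t12.15 p [0.5905 0.0229 0.0994] yawY 1.29 z [ 9.e-04 -1.e-04 -1.e+00] F [-1.2  0.6  4.5] w 0.0103 g 61.3 q [ 0.04  0.5   0.04  1.1  -0.    1.59]
```

Request:
drive_tool:
  slide:
    - [0,0,0]
    - [0,0,0]
    - [0,0,0]
    - [0,0,-0.05]
    - [0,0,-0.15]
    - [0,0,-0.25]
    - [0,0,-0.35]
    - [0,0,-0.4]
  rotation:
    - [0,0,0]
    - [0,0,0]
    - [0,0,0]
    - [0,0,0]
    - [0,0,0]
    - [0,0,0]
    - [0,0,0]
    - [0,0,0]
  gripper: 1

```text
clock: 13.15
eef_pos: [0.5912, 0.0229, 0.2015]
tool_rot: [0.699, 0.715, 0.001, 0.001]
ft_force: [0.1, -1.1, -0.3]
grip_width: 0.0854
grasp_force: 0.0
```

Request:
drive_tool:
  slide:
    - [-0.05,-0.02,0]
    - [-0.18,-0.06,0]
    - [-0.34,-0.1,0]
    - [-0.5,-0.16,0]
    - [-0.66,-0.22,0]
    - [-0.82,-0.27,0]
    - [-0.95,-0.31,0]
    - [-1,-0.33,0]
  rotation:
    - [0,0,0]
    - [0,0,0.05]
    - [0,0,0.1]
    - [0,0,0.15]
    - [0,0,0.2]
    - [0,0,0.24]
    - [0,0,0.24]
    - [0,0,0.24]

```text
clock: 14.15
eef_pos: [0.5115, -0.2308, 0.1977]
tool_rot: [0.742, 0.671, -0.001, -0.001]
ft_force: [0.5, 0.5, -0.3]
grip_width: 0.0854
grasp_force: 0.0
```

Run:
```python
from h import *
show();plan((0.4549,-0.364,0.05),-5.7)
```

```text
t14.15 p [ 0.5115 -0.2308  0.1977] yawY -5.76 z [-2.3e-03  8.0e-04 -1.0e+00] F [ 0.5  0.5 -0.3] w 0.0854 g 0.0 q [-0.42  0.38  0.11  1.3  -0.    1.25]
 slide [-0.5532 -0.1702  0.5908] rot [-0.0048 -0.0011 -0.0022]
```

Request:
drive_tool:
  slide:
    - [-0.03,-0.01,0.03]
    - [-0.12,-0.04,0.1]
    - [-0.23,-0.07,0.2]
    - [-0.34,-0.1,0.32]
    - [-0.45,-0.14,0.44]
    - [-0.52,-0.16,0.54]
    - [-0.553,-0.17,0.59]
    - [-0.553,-0.17,0.59]
  rotation:
    - [0,0,0]
    - [0,0,0]
    - [0,0,0]
    - [0,0,0]
    - [-0.005,0,0]
    - [-0.005,0,0]
    - [-0.005,0,0]
    - [-0.005,0,0]
  gripper: 0.5

```text
clock: 15.15
eef_pos: [0.4571, -0.3615, 0.0503]
tool_rot: [0.741, 0.672, 0.001, -0.0]
ft_force: [-0.4, -0.3, -0.0]
grip_width: 0.0424
grasp_force: 0.0
```

Run:
```python
from h import *
show();plan((0.4549,-0.364,0.0055),-5.7)
```

```text
t15.15 p [ 0.4571 -0.3615  0.0503] yawY -5.57 z [ 8.0e-04  1.6e-03 -1.0e+00] F [-0.4 -0.3 -0. ] w 0.0424 g 0.0 q [-0.67  0.54 -0.05  0.99  0.    1.  ]
 slide [-0.0112 -0.0078  0.1792] rot [ 0.0012 -0.0033  0.0045]
```

Request:
drive_tool:
  slide:
    - [-0.005,-0.004,0.02]
    - [-0.011,-0.008,0.06]
    - [-0.011,-0.008,0.1]
    - [-0.011,-0.008,0.14]
    - [-0.011,-0.008,0.165]
    - [-0.011,-0.008,0.178]
    - [-0.011,-0.008,0.178]
    - [-0.011,-0.008,0.178]
  rotation:
    - [0,0,0]
    - [0,0,0]
    - [0,0,0]
    - [0,0,0]
    - [0,0,0]
    - [0,0,0]
    - [0,0,0]
    - [0,0,0]

```text
clock: 16.15
eef_pos: [0.4557, -0.3652, 0.0073]
tool_rot: [0.741, 0.672, 0.001, 0.001]
ft_force: [-0.4, 0.3, 0.7]
grip_width: 0.0429
grasp_force: 0.0
```

Request:
drive_tool:
  slide:
    - [0,0,0]
    - [0,0,0]
    - [0,0,0]
    - [0,0,0]
    - [0,0,0]
    - [0,0,0]
    - [0,0,0]
    - [0,0,0]
  rotation:
    - [0,0,0]
    - [0,0,0]
    - [0,0,0]
    - [0,0,0]
    - [0,0,0]
    - [0,0,0]
    - [0,0,0]
    - [0,0,0]
  gripper: 0

```text
clock: 17.15
eef_pos: [0.4558, -0.3652, 0.0075]
tool_rot: [0.741, 0.672, 0.001, 0.001]
ft_force: [-0.8, 0.9, 5.1]
grip_width: 0.0161
grasp_force: 60.3
```

Run:
```python
from h import *
show()
```

```text
t17.15 p [ 0.4558 -0.3652  0.0075] yawY -5.59 z [ 3.3e-03 -9.0e-04 -1.0e+00] F [-0.8  0.9  5.1] w 0.0161 g 60.3 q [-0.68  0.59 -0.09  0.89  0.    0.99]
```

Run:
```python
from h import *
c=load('top')
print('can',ray(c,455,147,.15),'elbow',ray(c,235,118,.1),'slug',ray(c,161,176,.03))
plan((0.48,-0.16,0.11),1.4)
```

```text
can [ 0.69702828 -0.28322568  0.15      ] elbow [0.76356734 0.24712573 0.1       ] slug [0.62245067 0.44666198 0.03      ]
 slide [ 0.8261  0.018  -0.4103] rot [ 0.0066  0.0016 -0.2439]
```

Request:
drive_tool:
  slide:
    - [0,0,-0.06]
    - [0,0,-0.18]
    - [0,0,-0.32]
    - [0.05,0,-0.41]
    - [0.2,0,-0.41]
    - [0.4,0,-0.41]
    - [0.6,0.01,-0.41]
    - [0.75,0.018,-0.41]
  rotation:
    - [0,0,0]
    - [0,0,0]
    - [0,0,0]
    - [0,0,-0.05]
    - [0,0,-0.1]
    - [0,0,-0.15]
    - [0,0,-0.2]
    - [0.006,0,-0.244]

```text
clock: 18.15
eef_pos: [0.4776, -0.1767, 0.1098]
tool_rot: [0.698, 0.716, -0.0, -0.0]
ft_force: [0.0, -0.4, -1.7]
grip_width: 0.0162
grasp_force: 59.5
```

Run:
```python
from h import *
show();plan((0.5942,-0.1471,0.06),1.4)
```

```text
t18.15 p [ 0.4776 -0.1767  0.1098] yawY 1.49 z [-9.e-04  3.e-04 -1.e+00] F [ 0.  -0.4 -1.7] w 0.0162 g 59.5 q [-0.35  0.35 -0.18  1.04 -0.    1.19]
 slide [0.1062 0.4697 0.1986] rot [-0.0019 -0.0007  0.0032]
```

Request:
drive_tool:
  slide:
    - [0,0.03,0]
    - [0,0.12,0]
    - [0,0.22,0]
    - [0,0.32,0.05]
    - [0.03,0.41,0.1]
    - [0.06,0.46,0.16]
    - [0.09,0.47,0.198]
    - [0.1,0.47,0.198]
  rotation:
    - [0,0,0]
    - [0,0,0]
    - [0,0,0]
    - [0,0,0]
    - [0,0,0]
    - [0,0,0]
    - [0,0,0]
    - [0,0,0]

```text
clock: 19.15
eef_pos: [0.5932, -0.1502, 0.0585]
tool_rot: [0.698, 0.716, -0.001, -0.002]
ft_force: [-0.5, -0.1, -1.1]
grip_width: 0.0165
grasp_force: 59.5
```

Run:
```python
from h import *
c=cam('top','top2');show()
cv2.imwrite('pics/c4.png',cv2.resize(c['image'][150:230,310:420,::-1],None,fx=7,fy=7,interpolation=cv2.INTER_CUBIC))
P=cloud(c);b=P[170:215,350:385].reshape(-1,3);b=b[(b[:,2]>.055)&(b[:,2]<.09)&(b[:,1]<-.062)];print(b[np.argsort(-b[:,1])][:25].round(4))
```

```text
t19.20 p [ 0.5936 -0.1502  0.0594] yawY 1.43 z [-2.4e-03  3.0e-04 -1.0e+00] F [-0.4  0.3 -0.7] w 0.0165 g 59.5 q [-0.25  0.58  0.06  1.05 -0.    1.3 ]
[[ 0.5435 -0.0667  0.0568]
 [ 0.5487 -0.0668  0.0557]
 [ 0.6335 -0.0676  0.0568]
 [ 0.631  -0.0676  0.0565]
 [ 0.5461 -0.0692  0.0575]
 [ 0.5513 -0.0692  0.0561]
 [ 0.5487 -0.0693  0.0555]
 [ 0.6333 -0.0699  0.0589]
 [ 0.6413 -0.07    0.0568]
 [ 0.6441 -0.0701  0.0555]
 [ 0.6311 -0.0703  0.0561]
 [ 0.5915 -0.0821  0.0699]
 [ 0.5994 -0.0822  0.0677]
 [ 0.5968 -0.0823  0.0678]
 [ 0.5943 -0.0824  0.0673]
 [ 0.5866 -0.0825  0.0675]
 [ 0.5893 -0.0826  0.066 ]
 [ 0.5842 -0.0827  0.0666]
 [ 0.5993 -0.0846  0.0691]
 [ 0.5941 -0.0846  0.0698]
 [ 0.5866 -0.0848  0.0693]
 [ 0.5969 -0.0848  0.0676]
 [ 0.5918 -0.0849  0.0677]
 [ 0.5841 -0.085   0.068 ]
 [ 0.5893 -0.0851  0.0668]]
```

View pics/c4.png

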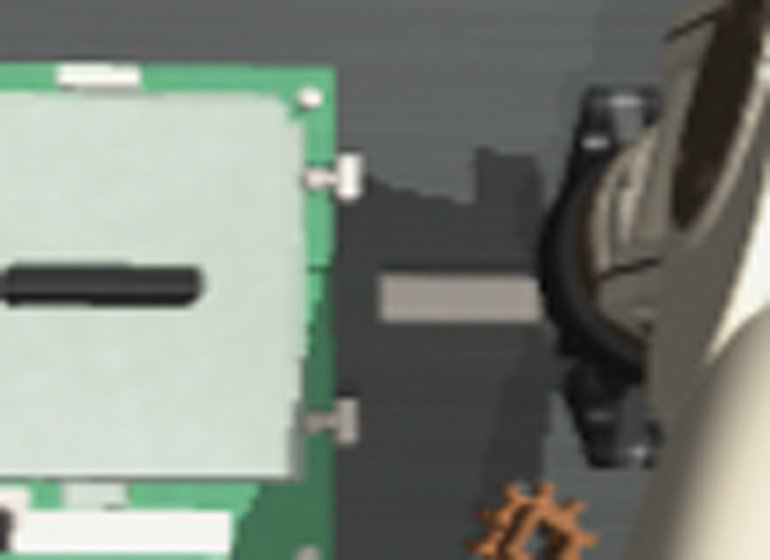

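c4 (scale 7, offset 310,150): blade end at (380,298), snap-ball arms at rows 178 and 420, head side at column 333; the blade is level with the notch.

Run:
```python
from h import *
c=load('top')
f=lambda U,V,h:ray(c,(U+.5)/7-.5+310,(V+.5)/7-.5+150,h).round(4)
print('tip',f(380,298,.066),'blade edges',f(450,272,.066),f(450,324,.066),'balls',f(350,178,.045),f(350,420,.045),'face',f(333,180,.04))
plan((0.5938,-0.1502,0.029),1.4)
```

```text
tip [ 0.5914 -0.0797  0.066 ] blade edges [ 0.6016 -0.105   0.066 ] [ 0.5827 -0.1053  0.066 ] balls [ 0.6377 -0.0703  0.045 ] [ 0.5478 -0.0721  0.045 ] face [ 0.6374 -0.0646  0.04  ]
 slide [1.000e-04 9.000e-04 1.217e-01] rot [-0.0049 -0.0007  0.001 ]
```

Request:
drive_tool:
  slide:
    - [0,0.002,0.01]
    - [0,0.003,0.04]
    - [0,0.003,0.07]
    - [0,0.003,0.1]
    - [0,0.003,0.118]
    - [0,0.003,0.122]
    - [0,0.003,0.122]
    - [0,0.003,0.122]
  rotation:
    - [0,0,0]
    - [0,0,0]
    - [0,0,0]
    - [-0.005,0,0]
    - [-0.005,0,0]
    - [-0.005,0,0]
    - [-0.005,0,0]
    - [-0.005,0,0]

```text
clock: 20.2
eef_pos: [0.5958, -0.1509, 0.0297]
tool_rot: [0.698, 0.716, 0.001, 0.001]
ft_force: [0.1, -0.1, -1.4]
grip_width: 0.0166
grasp_force: 59.5
```

Run:
```python
from h import *
show();plan((0.5932,-0.1122,0.029),1.4)
```

```text
t20.20 p [ 0.5958 -0.1509  0.0297] yawY 1.40 z [ 2.6e-03 -3.0e-04 -1.0e+00] F [ 0.1 -0.1 -1.4] w 0.0166 g 59.5 q [-0.25  0.61  0.02  0.98  0.    1.3 ]
 slide [ 0.1551 -0.0065  0.0028] rot [0.0052 0.0007 0.0001]
```

Request:
drive_tool:
  slide:
    - [0,-0.006,0]
    - [0.02,-0.006,0.002]
    - [0.05,-0.006,0.002]
    - [0.08,-0.006,0.002]
    - [0.11,-0.006,0.002]
    - [0.14,-0.006,0.002]
    - [0.155,-0.006,0.002]
    - [0.155,-0.006,0.002]
  rotation:
    - [0.005,0,0]
    - [0.005,0,0]
    - [0.005,0,0]
    - [0.005,0,0]
    - [0.005,0,0]
    - [0.005,0,0]
    - [0.005,0,0]
    - [0.005,0,0]

```text
clock: 21.2
eef_pos: [0.5931, -0.1119, 0.0289]
tool_rot: [0.698, 0.716, -0.0, -0.0]
ft_force: [-0.7, -0.7, -3.1]
grip_width: 0.0167
grasp_force: 59.5
```

Run:
```python
from h import *
c=cam('top');show()
im=c['image'][150:230,310:420,::-1]
c=cam('scene');im2=c['image'][150:250,230:370,::-1]
a=cv2.resize(im,(550,400),interpolation=cv2.INTER_CUBIC)
b=cv2.resize(im2,(560,400),interpolation=cv2.INTER_CUBIC)[:, :240]
cv2.imwrite('pics/c5.png',np.hstack([a,b]))
```

```text
t21.25 p [ 0.5931 -0.1121  0.0289] yawY 1.42 z [-5.e-04 -4.e-04 -1.e+00] F [ 0.3 -0.5 -0.9] w 0.0169 g 59.5 q [-0.19  0.6  -0.01  0.97 -0.    1.36]
```

View pics/c5.png

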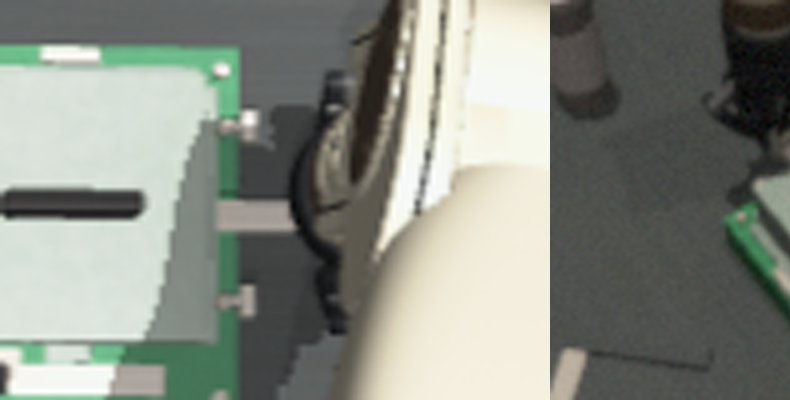

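c5 shows the blade (217–295, 213) running into the notch under the cover edge, with no side force, so I'll lift.

Request:
drive_tool:
  slide:
    - [0,0,-0.008]
    - [0,0,-0.016]
    - [0,0,-0.024]
    - [0,0,-0.032]
    - [0,0,-0.04]
    - [0,0,-0.048]
    - [0,0,-0.052]
    - [0,0,-0.052]
  rotation:
    - [0,0,0]
    - [0,0,0]
    - [0,0,0]
    - [0,0,0]
    - [0,0,0]
    - [0,0,0]
    - [0,0,0]
    - [0,0,0]

```text
clock: 22.3
eef_pos: [0.5935, -0.1124, 0.0423]
tool_rot: [0.698, 0.716, -0.0, 0.0]
ft_force: [0.6, -0.2, -3.1]
grip_width: 0.0166
grasp_force: 59.3
```

```bash
cat > tilt.py <<'E'
from h import *
show();c=cam('top');P=cloud(c)
# cover top plane from points z>.08
q=P[160:215,295:356].reshape(-1,3);q=q[(q[:,2]>.07)&(q[:,2]<.104)&(abs(q[:,1]-.022)<.06)&(abs(q[:,0]-.59)<.06)]
A=np.c_[q[:,:2]-[.59,.023],np.ones(len(q))];s=np.linalg.lstsq(A,q[:,2],rcond=None)[0];print(len(q),'slopes deg',np.degrees(s[:2]),'z',s[2],'lip rise mm',-s[1]*77*2)
E
python3 tilt.py
```

```text
t22.30 p [ 0.5935 -0.1124  0.0423] yawY 1.39 z [ 6.e-04 -7.e-04 -1.e+00] F [ 0.6 -0.2 -3.1] w 0.0166 g 59.3 q [-0.19  0.58  0.01  1.   -0.    1.36]
2187 slopes deg [ 0.07471949 -4.20861112] z 0.09632701724013361 lip rise mm 11.311934639567044
```

Request:
drive_tool:
  slide:
    - [0,0,-0.006]
    - [0,0,-0.012]
    - [0,0,-0.018]
    - [0,0,-0.02]
    - [0,0,-0.02]
    - [0,0,-0.02]
    - [0,0,-0.02]
    - [0,0,-0.02]
  rotation:
    - [0,0,0]
    - [0,0,0]
    - [0,0,0]
    - [0,0,0]
    - [0,0,0]
    - [0,0,0]
    - [0,0,0]
    - [0,0,0]

```text
clock: 23.35
eef_pos: [0.593, -0.1121, 0.0468]
tool_rot: [0.698, 0.716, -0.0, -0.0]
ft_force: [-0.4, 0.7, -2.7]
grip_width: 0.0165
grasp_force: 59.3
```

```bash
python3 tilt.py
```

```text
t23.35 p [ 0.593  -0.1121  0.0468] yawY 1.40 z [-6.e-04 -1.e-04 -1.e+00] F [-0.4  0.7 -2.7] w 0.0165 g 59.3 q [-0.19  0.58  0.01  1.01 -0.    1.36]
1871 slopes deg [ 0.0397556  -5.41351866] z 0.09864761065661308 lip rise mm 14.550493610137119
```

Request:
drive_tool:
  slide:
    - [0,0,0.006]
    - [0,0,0.012]
    - [0,0,0.018]
    - [0,0,0.024]
    - [0,0,0.03]
    - [0,0,0.036]
    - [0,0,0.04]
    - [0,0,0.04]
  rotation:
    - [0,0,0]
    - [0,0,0]
    - [0,0,0]
    - [0,0,0]
    - [0,0,0]
    - [0,0,0]
    - [0,0,0]
    - [0,0,0]

```text
clock: 24.4
eef_pos: [0.5931, -0.1121, 0.0369]
tool_rot: [0.698, 0.716, -0.0, -0.0]
ft_force: [-0.5, -0.1, -1.2]
grip_width: 0.0165
grasp_force: 59.4
```

```bash
python3 tilt.py
```

```text
t24.40 p [ 0.5931 -0.1121  0.0369] yawY 1.41 z [-3.e-04 -1.e-04 -1.e+00] F [-0.5 -0.1 -1.2] w 0.0165 g 59.4 q [-0.19  0.59  0.    0.99 -0.    1.36]
2189 slopes deg [ 0.01587083 -2.91356925] z 0.09464364531721628 lip rise mm 7.8311119733414465
```

Request:
drive_tool:
  slide:
    - [-0.02,0,0]
    - [-0.06,0,0]
    - [-0.11,0,0]
    - [-0.16,0,0]
    - [-0.2,0,0]
    - [-0.24,-0.05,-0.05]
    - [-0.27,-0.12,-0.15]
    - [-0.28,-0.2,-0.25]
  rotation:
    - [0,0,0]
    - [0,0,0]
    - [0,0,0]
    - [0,0,0]
    - [0,0,0]
    - [0,0,0]
    - [0,0,0]
    - [0,0,0]

```text
clock: 25.45
eef_pos: [0.5436, -0.1842, 0.1007]
tool_rot: [0.699, 0.715, -0.0, -0.0]
ft_force: [0.0, 0.2, -1.3]
grip_width: 0.0168
grasp_force: 59.5
```

```bash
python3 tilt.py;python3 - <<'E'
from h import *
plan((0.4575,-0.3645,0.06),-5.6)
E
```

```text
t25.45 p [ 0.5436 -0.1842  0.1007] yawY 1.37 z [-6.e-04 -3.e-04 -1.e+00] F [ 0.   0.2 -1.3] w 0.0168 g 59.5 q [-0.33  0.47 -0.01  1.09 -0.    1.22]
2191 slopes deg [ 0.14630569 -3.11818602] z 0.09468764613394416 lip rise mm 8.381082354398437
 slide [-0.7098 -0.3573  0.1784] rot [0.0033 0.004  0.2411]
```

Request:
drive_tool:
  slide:
    - [-0.05,-0.03,0]
    - [-0.17,-0.08,0]
    - [-0.3,-0.15,0]
    - [-0.43,-0.22,0]
    - [-0.56,-0.28,0.05]
    - [-0.66,-0.33,0.12]
    - [-0.71,-0.357,0.178]
    - [-0.71,-0.357,0.178]
  rotation:
    - [0,0,0.04]
    - [0,0,0.08]
    - [0,0,0.12]
    - [0,0,0.16]
    - [0,0,0.2]
    - [0,0,0.24]
    - [0.003,0.004,0.24]
    - [0.003,0.004,0.24]

```text
clock: 26.5
eef_pos: [0.4582, -0.3627, 0.0528]
tool_rot: [0.741, 0.672, -0.0, -0.004]
ft_force: [0.4, 1.1, -1.8]
grip_width: 0.0163
grasp_force: 59.5
```

Run:
```python
from h import *
show();plan((0.4575,-0.3645,0.0085),-5.6)
```

```text
t26.50 p [ 0.4582 -0.3627  0.0528] yawY -5.56 z [-0.0052  0.0049 -1.    ] F [ 0.4  1.1 -1.8] w 0.0163 g 59.5 q [-0.67  0.54 -0.03  1.    0.    1.  ]
 slide [-0.0081 -0.0009  0.1772] rot [-0.0112 -0.0087  0.0012]
```

Request:
drive_tool:
  slide:
    - [-0.004,0,0.02]
    - [-0.008,0,0.06]
    - [-0.008,0,0.1]
    - [-0.008,0,0.13]
    - [-0.008,0,0.155]
    - [-0.008,0,0.17]
    - [-0.008,0,0.176]
    - [-0.008,0,0.176]
  rotation:
    - [0,0,0]
    - [0,0,0]
    - [0,0,0]
    - [0,0,0]
    - [0,0,0]
    - [0,0,0]
    - [0,0,0]
    - [0,0,0]

```text
clock: 27.5
eef_pos: [0.4597, -0.365, 0.0111]
tool_rot: [0.74, 0.673, -0.0, -0.001]
ft_force: [-0.0, -0.4, -1.2]
grip_width: 0.0167
grasp_force: 59.5
```

Request:
drive_tool:
  slide:
    - [0,0,0]
    - [0,0,0]
    - [0,0,0]
    - [0,0,0]
    - [0,0,-0.05]
    - [0,0,-0.2]
    - [0,0,-0.4]
    - [0,0,-0.6]
  rotation:
    - [0,0,0]
    - [0,0,0]
    - [0,0,0]
    - [0,0,0]
    - [0,0,0]
    - [0,0,0]
    - [0,0,0]
    - [0,0,0]
  gripper: 0.5

```text
clock: 28.5
eef_pos: [0.4598, -0.3651, 0.1633]
tool_rot: [0.74, 0.673, -0.0, -0.001]
ft_force: [0.8, -0.3, 0.2]
grip_width: 0.0426
grasp_force: 0.0
```

Run:
```python
from h import *
show();plan((0.5905,0.0235,0.19),1.4)
```

```text
t28.50 p [ 0.4598 -0.3651  0.1633] yawY -5.47 z [-0.0014  0.0015 -1.    ] F [ 0.8 -0.3  0.2] w 0.0426 g 0.0 q [-0.67  0.45  0.13  1.25  0.    1.  ]
 slide [ 1.5973  0.3719 -0.1052] rot [-0.003  -0.0029 -0.2398]
```

Request:
drive_tool:
  slide:
    - [0.05,0.01,0]
    - [0.15,0.04,-0.05]
    - [0.28,0.07,-0.1]
    - [0.42,0.1,-0.1]
    - [0.56,0.13,-0.1]
    - [0.68,0.16,-0.1]
    - [0.77,0.18,-0.1]
    - [0.8,0.186,-0.1]
  rotation:
    - [0,0,-0.03]
    - [0,0,-0.06]
    - [0,0,-0.1]
    - [0,0,-0.15]
    - [0,0,-0.2]
    - [0,0,-0.24]
    - [0,0,-0.24]
    - [0,0,-0.24]
  gripper: 0.8

```text
clock: 29.5
eef_pos: [0.5252, -0.169, 0.1859]
tool_rot: [0.698, 0.717, -0.0, -0.002]
ft_force: [0.4, -0.6, 0.2]
grip_width: 0.0683
grasp_force: 0.0
```

Run:
```python
from h import *
show();plan((0.5905,0.026,0.14),1.4)
```

```text
t29.50 p [ 0.5252 -0.169   0.1859] yawY 1.54 z [-0.003   0.0022 -1.    ] F [ 0.4 -0.6  0.2] w 0.0683 g 0.0 q [-0.31  0.37  0.06  1.27  0.    1.23]
 slide [0.7723 0.2827 0.1843] rot [-0.0058 -0.0045  0.0047]
```

Request:
drive_tool:
  slide:
    - [0.05,0.02,0]
    - [0.16,0.06,0]
    - [0.3,0.11,0]
    - [0.45,0.17,0.05]
    - [0.58,0.22,0.1]
    - [0.7,0.26,0.15]
    - [0.772,0.283,0.184]
    - [0.772,0.283,0.184]
  rotation:
    - [0,0,0]
    - [0,0,0]
    - [0,0,0]
    - [-0.005,-0.005,0.004]
    - [-0.005,-0.005,0.004]
    - [-0.005,-0.005,0.004]
    - [-0.005,-0.005,0.004]
    - [-0.005,-0.005,0.004]
  gripper: 0.8

```text
clock: 30.5
eef_pos: [0.5908, 0.0248, 0.1395]
tool_rot: [0.699, 0.715, -0.001, -0.0]
ft_force: [0.3, -0.3, -0.1]
grip_width: 0.0687
grasp_force: 0.0
```

Run:
```python
from h import *
show();plan((0.5905,0.026,0.102),1.4)
```

```text
t30.50 p [0.5908 0.0248 0.1395] yawY 1.37 z [-0.0013 -0.001  -1.    ] F [ 0.3 -0.3 -0.1] w 0.0687 g 0.0 q [ 0.04  0.47  0.1   1.2  -0.    1.59]
 slide [ 0.0051 -0.0009  0.1501] rot [-0.0026  0.002  -0.0011]
```

Request:
drive_tool:
  slide:
    - [0.005,0,0.02]
    - [0.005,0,0.05]
    - [0.005,0,0.09]
    - [0.005,0,0.12]
    - [0.005,0,0.14]
    - [0.005,0,0.15]
    - [0.005,0,0.15]
    - [0.005,0,0.15]
  rotation:
    - [0,0,0]
    - [0,0,0]
    - [0,0,0]
    - [0,0,0]
    - [0,0,0]
    - [0,0,0]
    - [0,0,0]
    - [0,0,0]

```text
clock: 31.5
eef_pos: [0.5915, 0.0255, 0.1033]
tool_rot: [0.699, 0.715, 0.0, 0.001]
ft_force: [-0.0, 0.2, -0.5]
grip_width: 0.0678
grasp_force: 0.0
```

Request:
drive_tool:
  slide:
    - [0,0,0]
    - [0,0,0]
    - [0,0,0]
    - [0,0,0]
    - [0,0,0]
    - [0,0,0]
    - [0,0,0]
    - [0,0,0]
  rotation:
    - [0,0,0]
    - [0,0,0]
    - [0,0,0]
    - [0,0,0]
    - [0,0,0]
    - [0,0,0]
    - [0,0,0]
    - [0,0,0]
  gripper: 0

```text
clock: 32.5
eef_pos: [0.5908, 0.0252, 0.1029]
tool_rot: [0.699, 0.715, -0.0, 0.0]
ft_force: [-3.2, -2.3, -0.0]
grip_width: 0.0106
grasp_force: 60.1
```

Request:
drive_tool:
  slide:
    - [0,0,-0.03]
    - [0,0,-0.06]
    - [0,0,-0.1]
    - [0,0,-0.16]
    - [0,0,-0.24]
    - [0,0,-0.32]
    - [0,0,-0.38]
    - [0,0,-0.4]
  rotation:
    - [0,0,0]
    - [0,0,0]
    - [0,0,0]
    - [0,0,0]
    - [0,0.03,0]
    - [0,0.06,0]
    - [0,0.1,0]
    - [0,0.11,0]

```text
clock: 33.5
eef_pos: [0.5919, 0.0252, 0.2047]
tool_rot: [0.699, 0.715, 0.02, -0.018]
ft_force: [0.6, -0.1, -2.7]
grip_width: 0.0103
grasp_force: 59.7
```

Run:
```python
from h import *
show();plan((0.4976,0.2874,0.17),None)
c=cam('scene','scene2')
cv2.imwrite('pics/c6.png',cv2.resize(c['image'][100:320,180:460,::-1],None,fx=2.7,fy=2.7,interpolation=cv2.INTER_CUBIC))
```

```text
t33.50 p [0.5919 0.0252 0.2047] yawY 1.26 z [ 0.0021  0.0547 -0.9985] F [ 0.6 -0.1 -2.7] w 0.0103 g 59.7 q [0.01 0.43 0.21 1.34 0.05 1.56]
 slide [ 1.0478 -0.3545  0.195 ] rot [0. 0. 0.]
```

View pics/c6.png

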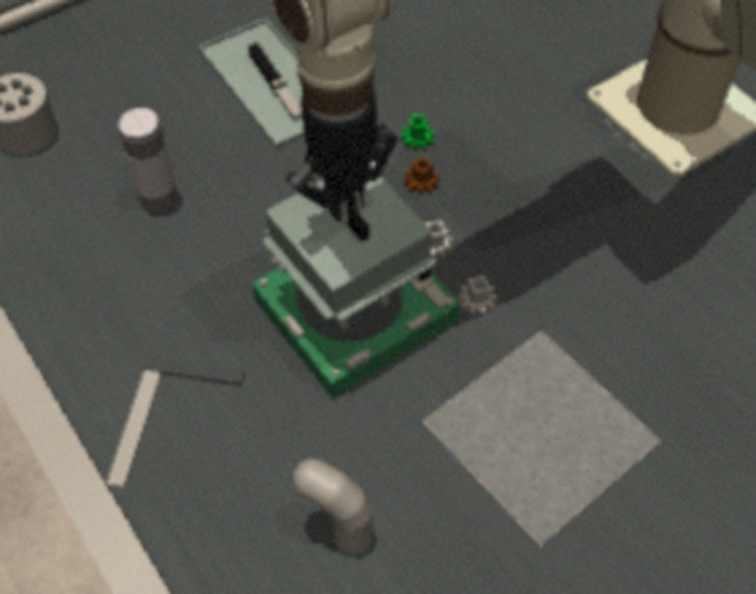

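c6: the cover hangs level from the gripper at (345,250), and the tool is in its tray at (275,80). I'll carry the cover to the mat (540,440).

Request:
drive_tool:
  slide:
    - [0.05,-0.02,0.0]
    - [0.16,-0.06,0.0]
    - [0.3,-0.11,0.01]
    - [0.45,-0.17,0.02]
    - [0.6,-0.22,0.03]
    - [0.75,-0.28,0.04]
    - [0.87,-0.33,0.05]
    - [0.92,-0.354,0.05]
  rotation:
    - [0,0,0]
    - [0,0,0]
    - [0,0,0]
    - [0,0,0]
    - [0,0,0]
    - [0,0,0]
    - [0,0,0]
    - [0,0,0]

```text
clock: 34.55
eef_pos: [0.4954, 0.2556, 0.2019]
tool_rot: [0.698, 0.716, 0.018, -0.02]
ft_force: [0.5, -0.1, -2.9]
grip_width: 0.0106
grasp_force: 59.6
```

Run:
```python
from h import *
show();plan((0.4976,0.2874,0.075),None)
```

```text
t34.55 p [0.4954 0.2556 0.2019] yawY 1.48 z [-0.003   0.0536 -0.9986] F [ 0.5 -0.1 -2.9] w 0.0106 g 59.6 q [0.45 0.35 0.08 1.28 0.05 1.99]
 slide [0.0994 0.0129 0.5137] rot [0. 0. 0.]
```

Request:
drive_tool:
  slide:
    - [0.02,0,0.03]
    - [0.05,0.01,0.1]
    - [0.08,0.012,0.2]
    - [0.1,0.012,0.3]
    - [0.1,0.012,0.4]
    - [0.1,0.012,0.47]
    - [0.1,0.012,0.51]
    - [0.1,0.012,0.514]
  rotation:
    - [0,0,0]
    - [0,0,0]
    - [0,0,0]
    - [0,0,0]
    - [0,0,0]
    - [0,0,0]
    - [0,0,0]
    - [0,0,0]

```text
clock: 35.55
eef_pos: [0.4995, 0.2849, 0.0746]
tool_rot: [0.699, 0.714, 0.018, -0.02]
ft_force: [-0.2, -0.5, -2.5]
grip_width: 0.0102
grasp_force: 59.5
```

Request:
drive_tool:
  slide:
    - [0,0,0.006]
    - [0,0,0.012]
    - [0,0,0.018]
    - [0,0,0.024]
    - [0,0,0.03]
    - [0,0,0.036]
    - [0,0,0.04]
    - [0,0,0.04]
  rotation:
    - [0,0,0]
    - [0,0,0]
    - [0,0,0]
    - [0,0,0]
    - [0,0,0]
    - [0,0,0]
    - [0,0,0]
    - [0,0,0]

```text
clock: 36.55
eef_pos: [0.4998, 0.2862, 0.0659]
tool_rot: [0.699, 0.715, 0.019, -0.019]
ft_force: [-0.6, -0.0, -2.7]
grip_width: 0.0104
grasp_force: 59.5
```

Run:
```python
from h import *
show()
```

```text
t36.55 p [0.4998 0.2862 0.0659] yawY 1.29 z [-8.000e-04  5.420e-02 -9.985e-01] F [-0.6 -0.  -2.7] w 0.0104 g 59.5 q [ 0.49  0.49 -0.08  0.97  0.05  2.04]
```

Request:
drive_tool:
  slide:
    - [0,0,0.003]
    - [0,0,0.006]
    - [0,0,0.009]
    - [0,0,0.012]
    - [0,0,0.014]
    - [0,0,0.014]
    - [0,0,0.014]
    - [0,0,0.014]
  rotation:
    - [0,0,0]
    - [0,0,0]
    - [0,0,0]
    - [0,0,0]
    - [0,0,0]
    - [0,0,0]
    - [0,0,0]
    - [0,0,0]

```text
clock: 37.55
eef_pos: [0.4998, 0.2866, 0.0626]
tool_rot: [0.699, 0.715, 0.019, -0.019]
ft_force: [-0.4, 0.9, -0.3]
grip_width: 0.0101
grasp_force: 59.8
```

Request:
drive_tool:
  slide:
    - [0,0,0]
    - [0,0,0]
    - [0,0,0]
    - [0,0,0]
    - [0,0,-0.03]
    - [0,0,-0.12]
    - [0,0,-0.25]
    - [0,0,-0.35]
  rotation:
    - [0,0,0]
    - [0,0,0]
    - [0,0,0]
    - [0,0,0]
    - [0,0,0]
    - [0,-0.03,0]
    - [0,-0.07,0]
    - [0,-0.108,0]
  gripper: 0.6

```text
clock: 38.55
eef_pos: [0.5003, 0.2819, 0.1519]
tool_rot: [0.699, 0.715, 0.001, 0.001]
ft_force: [0.1, 0.2, -0.7]
grip_width: 0.0512
grasp_force: 0.0
```

Run:
```python
from h import *
show();c=cam('top')
cv2.imwrite('pics/c7.png',cv2.resize(c['image'][140:300,200:420,::-1],None,fx=3.6,fy=3.6,interpolation=cv2.INTER_CUBIC))
```

```text
t38.55 p [0.5003 0.2819 0.1519] yawY 1.28 z [ 2.2e-03  6.0e-04 -1.0e+00] F [ 0.1  0.2 -0.7] w 0.0512 g 0.0 q [ 0.51  0.43  0.06  1.2  -0.    2.06]
```

View pics/c7.png

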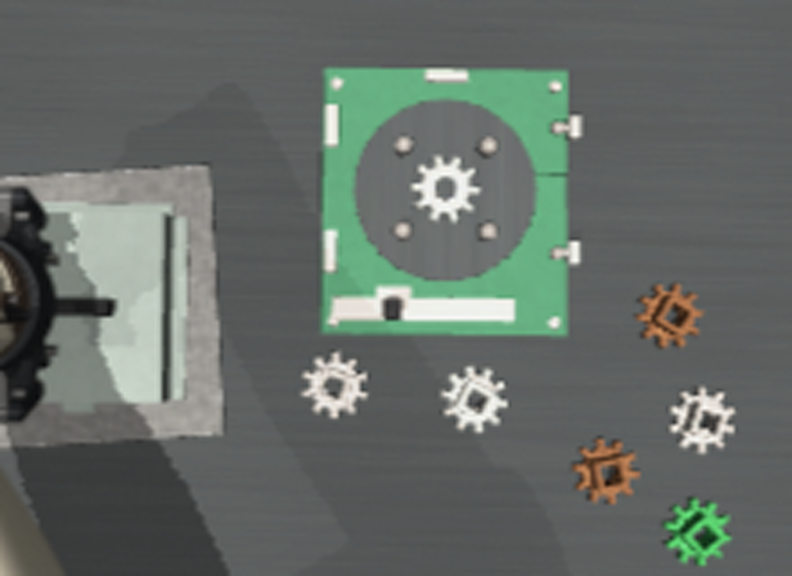

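c7: the cover is on the mat, all four studs are free at (403,145), (488,145), (488,231), (403,231), the drive gear is at (445,188), the knob is open at (392,307), and the three white gears are in place. I'll fit gears, hubs and studs.

```bash
cat > gears.py <<'E'
from h import *
def hubs(c,x,y,psi,P):
    "score of hub yaw candidates psi+36k by depth"
    m=(abs(P[...,0]-x)<.03)&(abs(P[...,1]-y)<.03)&(P[...,2]>-.01)&(P[...,2]<.06)
    q=P[m];out=[]
    for k in range(5):
        a=np.radians(psi+36*k);d=(q[:,:2]-[x,y])@np.array([[np.cos(a),-np.sin(a)],[np.sin(a),np.cos(a)]])
        r=np.abs(d).max(1);t=1/(1+np.exp((r-.0115)/.0008));w=np.hypot(*d.T)>.0075
        out.append(round(float(np.corrcoef(t[w],q[w,2]>.022)[0,1]),3))
    return out
E
python3 - <<'E'
from gears import *
c=load('top');P=cloud(c)
f=lambda U,V,h:ray(c,(U+.5)/3.6-.5+200,(V+.5)/3.6-.5+140,h)
d=f(445,188,.052);print('drive',np.round(gearfit(c,d[:2],.052),4))
s=np.array([f(*p,.062) for p in((403,145),(488,145),(488,231),(403,231))]);print('studs',s.round(4).tolist(),s.mean(0),[np.linalg.norm(s[i]-s[i-1]) for i in range(4)])
tiles=[]
for p in((335,386),(475,399),(703,420)):
    g=gearfit(c,f(*p,.012)[:2]);print('gear',np.round(g,4),hubs(c,g[0],g[1],g[2],P))
    tiles.append(cv2.resize(ortho(c,g[:2],.038,half=.03),(260,260),interpolation=cv2.INTER_CUBIC)[:,:,::-1])
cv2.imwrite('pics/c8.png',np.hstack(tiles))
E
```

```text
drive [ 0.5906  0.0228 16.0705  0.9726]
studs [[0.6194, 0.0539, 0.062], [0.6211, -0.0063, 0.062], [0.56, -0.0077, 0.062], [0.5585, 0.0523, 0.062]] [0.58975292 0.02305007 0.062     ] [np.float64(0.06098741576949291), np.float64(0.06024190745743064), np.float64(0.06105901700313822), np.float64(0.06002793692875653)]
gear [ 0.4469  0.0993 35.7021  0.9559] [0.763, 0.917, 0.753, 0.831, 0.827]
gear [ 4.39300e-01 -3.30000e-03  1.01384e+01  9.50800e-01] [0.717, 0.797, 0.799, 0.721, 0.871]
gear [ 0.4282 -0.1716  0.2229  0.9288] [0.732, 0.673, 0.813, 0.667, 0.736]
```

View pics/c8.png

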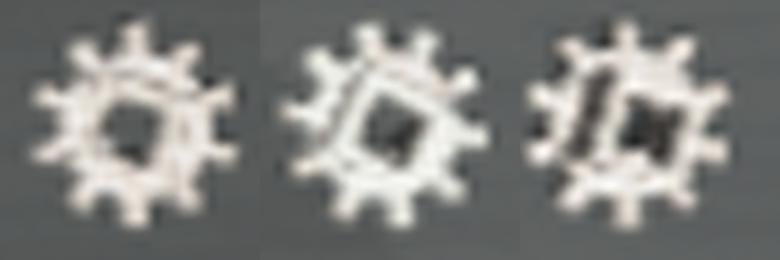

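Hub fits agree with the tiles: the hub edges slope about 18°, 25° and 17° clockwise. Gear yaws are 71.7°, 154.1° and 72.2°. The target tooth phase is 22.8°. Going to the first gear.

Run:
```python
from h import *
plan((0.4472,0.0993,0.09),-18.3)
```

```text
slide [-0.7308 -0.2378  0.2579] rot [ 0.0134 -0.0085  0.6844]
```

Request:
drive_tool:
  slide:
    - [-0.05,-0.02,0]
    - [-0.17,-0.06,0]
    - [-0.3,-0.1,0]
    - [-0.44,-0.14,0]
    - [-0.57,-0.19,0.08]
    - [-0.68,-0.22,0.16]
    - [-0.73,-0.238,0.25]
    - [-0.73,-0.238,0.258]
  rotation:
    - [0,0,0.1]
    - [0,0,0.2]
    - [0,0,0.3]
    - [0,0,0.4]
    - [0.01,-0.008,0.5]
    - [0.013,-0.008,0.6]
    - [0.013,-0.008,0.684]
    - [0.013,-0.008,0.684]
  gripper: 0.4

```text
clock: 39.6
eef_pos: [0.4411, 0.0961, 0.0829]
tool_rot: [0.811, 0.584, -0.006, -0.002]
ft_force: [0.4, -0.0, 0.7]
grip_width: 0.0342
grasp_force: 0.0
```

Run:
```python
from h import *
show();plan((0.4472,0.0993,0.017),-18.3)
```

```text
t39.60 p [0.4411 0.0961 0.0829] yawY -18.49 z [-0.0128 -0.0039 -0.9999] F [ 0.4 -0.   0.7] w 0.0342 g 0.0 q [ 0.22  0.28 -0.36  0.95 -0.    2.11]
 slide [0.022  0.0218 0.2633] rot [-0.0218  0.0154 -0.0064]
```

Request:
drive_tool:
  slide:
    - [0.01,0.01,0.03]
    - [0.02,0.02,0.06]
    - [0.022,0.022,0.08]
    - [0.022,0.022,0.09]
    - [0.022,0.022,0.09]
    - [0.022,0.022,0.09]
    - [0.022,0.022,0.09]
    - [0.022,0.022,0.09]
  rotation:
    - [-0.01,0.008,-0.003]
    - [-0.02,0.015,-0.006]
    - [-0.02,0.015,-0.006]
    - [-0.02,0.015,-0.006]
    - [-0.02,0.015,-0.006]
    - [-0.02,0.015,-0.006]
    - [-0.02,0.015,-0.006]
    - [-0.02,0.015,-0.006]

```text
clock: 40.6
eef_pos: [0.4515, 0.1014, 0.0629]
tool_rot: [0.81, 0.587, 0.003, 0.001]
ft_force: [0.6, -0.6, -0.2]
grip_width: 0.0339
grasp_force: 0.0
```

Run:
```python
from h import *
show();plan((0.4472,0.0993,0.017),-18.3)
```

```text
t40.60 p [0.4515 0.1014 0.0629] yawY -18.14 z [ 0.0059  0.0015 -1.    ] F [ 0.6 -0.6 -0.2] w 0.0339 g 0.0 q [ 0.22  0.31 -0.37  0.88  0.    2.11]
 slide [-0.014  -0.0147  0.1834] rot [ 0.0102 -0.0065  0.0057]
```

Request:
drive_tool:
  slide:
    - [-0.007,-0.007,0.02]
    - [-0.014,-0.014,0.06]
    - [-0.014,-0.014,0.1]
    - [-0.014,-0.014,0.14]
    - [-0.014,-0.014,0.17]
    - [-0.014,-0.014,0.18]
    - [-0.014,-0.014,0.18]
    - [-0.014,-0.014,0.18]
  rotation:
    - [0.005,-0.003,0.003]
    - [0.01,-0.006,0.005]
    - [0.01,-0.006,0.005]
    - [0.01,-0.006,0.005]
    - [0.01,-0.006,0.005]
    - [0.01,-0.006,0.005]
    - [0.01,-0.006,0.005]
    - [0.01,-0.006,0.005]

```text
clock: 41.6
eef_pos: [0.4476, 0.0993, 0.018]
tool_rot: [0.81, 0.586, 0.0, 0.0]
ft_force: [0.0, 0.1, -0.1]
grip_width: 0.0339
grasp_force: 0.0
```

Request:
drive_tool:
  slide:
    - [0,0,0]
    - [0,0,0]
    - [0,0,0]
    - [0,0,0]
    - [0,0,0]
    - [0,0,0]
    - [0,0,0]
    - [0,0,0]
  rotation:
    - [0,0,0]
    - [0,0,0]
    - [0,0,0]
    - [0,0,0]
    - [0,0,0]
    - [0,0,0]
    - [0,0,0]
    - [0,0,0]
  gripper: 0

```text
clock: 42.6
eef_pos: [0.4477, 0.0994, 0.0183]
tool_rot: [0.81, 0.586, 0.001, 0.0]
ft_force: [-0.9, 0.2, 6.2]
grip_width: 0.0207
grasp_force: 59.6
```

Run:
```python
from h import *
show()
```

```text
t42.60 p [0.4477 0.0994 0.0183] yawY -18.28 z [ 1.1e-03  5.0e-04 -1.0e+00] F [-0.9  0.2  6.2] w 0.0207 g 59.6 q [ 0.22  0.38 -0.43  0.77  0.    2.11]
```

Request:
drive_tool:
  slide:
    - [0,0,-0.03]
    - [0,0,-0.08]
    - [0,0,-0.15]
    - [0,0,-0.22]
    - [0,0,-0.3]
    - [0,0,-0.37]
    - [0,0,-0.42]
    - [0,0,-0.42]
  rotation:
    - [0,0,0]
    - [0,0,0]
    - [0,0,0.05]
    - [0,0,0.12]
    - [0,0,0.2]
    - [0,0,0.3]
    - [0,0,0.4]
    - [0,0,0.45]

```text
clock: 43.6
eef_pos: [0.4481, 0.0994, 0.1241]
tool_rot: [0.871, 0.491, 0.001, 0.0]
ft_force: [-0.0, 0.8, -2.7]
grip_width: 0.0208
grasp_force: 58.8
```

Run:
```python
from h import *
show();plan((0.6200,0.0541,0.12),-31.2)
```

```text
t43.60 p [0.4481 0.0994 0.1241] yawY -31.22 z [ 2.5e-03  7.0e-04 -1.0e+00] F [-0.   0.8 -2.7] w 0.0208 g 58.8 q [ 0.22  0.24 -0.29  1.04  0.    2.33]
 slide [0.2015 0.682  0.0178] rot [ 0.0035 -0.0037 -0.0006]
```

Request:
drive_tool:
  slide:
    - [0.02,0.06,0]
    - [0.06,0.2,0]
    - [0.11,0.36,0]
    - [0.15,0.52,0]
    - [0.19,0.64,0.017]
    - [0.202,0.682,0.017]
    - [0.202,0.682,0.017]
    - [0.202,0.682,0.017]
  rotation:
    - [0,0,0]
    - [0,0,0]
    - [0,0,0]
    - [0.003,-0.004,0]
    - [0.003,-0.004,0]
    - [0.003,-0.004,0]
    - [0.003,-0.004,0]
    - [0.003,-0.004,0]

```text
clock: 44.6
eef_pos: [0.6182, 0.0544, 0.1181]
tool_rot: [0.871, 0.491, -0.002, -0.001]
ft_force: [-0.6, 0.2, -1.4]
grip_width: 0.0207
grasp_force: 59.1
```

Request:
drive_tool:
  slide:
    - [0,0,0.02]
    - [0,0,0.05]
    - [0,0,0.08]
    - [0,0,0.1]
    - [0,0,0.11]
    - [0,0,0.11]
    - [0,0,0.11]
    - [0,0,0.11]
  rotation:
    - [0,0,0]
    - [0,0,0]
    - [0,0,0]
    - [0,0,0]
    - [0,0,0]
    - [0,0,0]
    - [0,0,0]
    - [0,0,0]

```text
clock: 45.6
eef_pos: [0.6194, 0.0542, 0.0912]
tool_rot: [0.871, 0.491, -0.001, -0.0]
ft_force: [1.5, 0.4, -1.3]
grip_width: 0.0204
grasp_force: 59.1
```

Run:
```python
from h import *
show();plan((0.6200,0.0541,0.083),-31.2)
```

```text
t45.60 p [0.6194 0.0542 0.0912] yawY -31.17 z [-1.9e-03 -7.0e-04 -1.0e+00] F [ 1.5  0.4 -1.3] w 0.0204 g 59.1 q [ 0.09  0.57  0.13  1.13 -0.    2.2 ]
 slide [0.001  0.0021 0.0329] rot [-0.0024  0.0032  0.001 ]
```

Request:
drive_tool:
  slide:
    - [0.001,0.002,0.012]
    - [0.001,0.002,0.024]
    - [0.001,0.002,0.036]
    - [0.001,0.002,0.046]
    - [0.001,0.002,0.056]
    - [0.001,0.002,0.064]
    - [0.001,0.002,0.068]
    - [0.001,0.002,0.068]
  rotation:
    - [0,0.002,0]
    - [0,0.002,0]
    - [0,0.002,0]
    - [0,0.002,0]
    - [0,0.002,0]
    - [0,0.002,0]
    - [0,0.002,0]
    - [0,0.002,0]

```text
clock: 46.6
eef_pos: [0.6197, 0.0541, 0.0739]
tool_rot: [0.871, 0.491, -0.001, -0.001]
ft_force: [-0.6, 0.8, -2.3]
grip_width: 0.0211
grasp_force: 59.1
```

Run:
```python
from h import *
show()
```

```text
t46.60 p [0.6197 0.0541 0.0739] yawY -31.17 z [-2.e-03  1.e-04 -1.e+00] F [-0.6  0.8 -2.3] w 0.0211 g 59.1 q [0.09 0.58 0.1  1.09 0.   2.2 ]
```

Request:
drive_tool:
  slide:
    - [0,0,0.01]
    - [0,0,0.02]
    - [0,0,0.028]
    - [0,0,0.036]
    - [0,0,0.044]
    - [0,0,0.052]
    - [0,0,0.058]
    - [0,0,0.06]
  rotation:
    - [0,0,0.03]
    - [0,0,-0.04]
    - [0,0,0.05]
    - [0,0,-0.05]
    - [0,0,0.05]
    - [0,0,-0.05]
    - [0,0,0.04]
    - [0,0,0]

```text
clock: 47.6
eef_pos: [0.6196, 0.0541, 0.0587]
tool_rot: [0.871, 0.492, -0.001, -0.001]
ft_force: [0.4, -0.3, -1.6]
grip_width: 0.0206
grasp_force: 59.1
```

Run:
```python
from h import *
show()
```

```text
t47.60 p [0.6196 0.0541 0.0587] yawY -31.04 z [-0.0022 -0.     -1.    ] F [ 0.4 -0.3 -1.6] w 0.0206 g 59.1 q [0.09 0.6  0.09 1.06 0.   2.2 ]
```

Request:
drive_tool:
  slide:
    - [0,0,0]
    - [0,0,0]
    - [0,0,0]
    - [0,0,-0.04]
    - [0,0,-0.12]
    - [0,0,-0.22]
    - [0,0,-0.3]
    - [0,0,-0.34]
  rotation:
    - [0,0,0]
    - [0,0,0]
    - [0,0,0]
    - [0,0,0]
    - [0,0,0]
    - [0,0,-0.05]
    - [0,0,-0.1]
    - [0,0,-0.18]
  gripper: 0.45

```text
clock: 48.6
eef_pos: [0.6209, 0.0542, 0.1465]
tool_rot: [0.848, 0.53, 0.001, 0.0]
ft_force: [0.1, -0.3, 0.6]
grip_width: 0.0382
grasp_force: 0.0
```

```bash
cat > re.py <<'E'
from gears import *
show();c=cam('top');P=cloud(c)
for p in((.4393,-.0033),(.4282,-.1716)):
    g=gearfit(c,p);print('gear',np.round(g,4),hubs(c,g[0],g[1],g[2],P))
print('placed',np.round(gearfit(c,(.62,.054),.052),4))
E
python3 re.py; python3 -c "
from h import *
plan((0.4393,-0.0033,0.10),-25.9)"
```

```text
Traceback (most recent call last):
  File "re.py", line 1, in <module>
    from gears import *
  File "gears.py", line 1, in <module>
    from h import *
  File "h.py", line 1, in <module>
    import numpy as np, cv2
  File "re.py", line 2, in <module>
    show();c=cam('top');P=cloud(c)
NameError: name 'show' is not defined
Traceback (most recent call last):
  File "h.py", line 1, in <module>
    import numpy as np, cv2
  File "re.py", line 2, in <module>
    show();c=cam('top');P=cloud(c)
NameError: name 'show' is not defined
```

```bash
mv re.py meas.py; rm -rf __pycache__; python3 meas.py; python3 -c "
from h import *
plan((0.4393,-0.0033,0.10),-25.9)
c=cam('scene');o=c['image'][120:240,270:390,::-1];cv2.imwrite('pics/c9.png',np.hstack([cv2.resize(load('top')['image'][150:290,280:420,::-1],(400,400)),cv2.resize(o,(400,400))]))"
```

```text
t48.60 p [0.6209 0.0542 0.1465] yawY -25.93 z [ 1.5e-03  4.0e-04 -1.0e+00] F [ 0.1 -0.3  0.6] w 0.0382 g 0.0 q [0.09 0.53 0.21 1.25 0.   2.11]
gear [ 4.34300e-01 -6.00000e-04  1.70861e+01  2.42000e-02] [nan, nan, nan, nan, nan]
gear [ 0.4282 -0.1716  0.2331  0.9293] [0.74, 0.677, 0.814, 0.685, 0.726]
placed [ 0.6305  0.06   30.8594  0.2339]
 slide [-0.5254 -0.5551  0.1878] rot [ 0.005  -0.0036  0.0005]
  avg = a.mean(axis, **keepdims_kw)
  ret = um.true_divide(
  c = cov(x, y, rowvar, dtype=dtype)
  c *= np.true_divide(1, fact)
  c *= np.true_divide(1, fact)
```

View pics/c9.png

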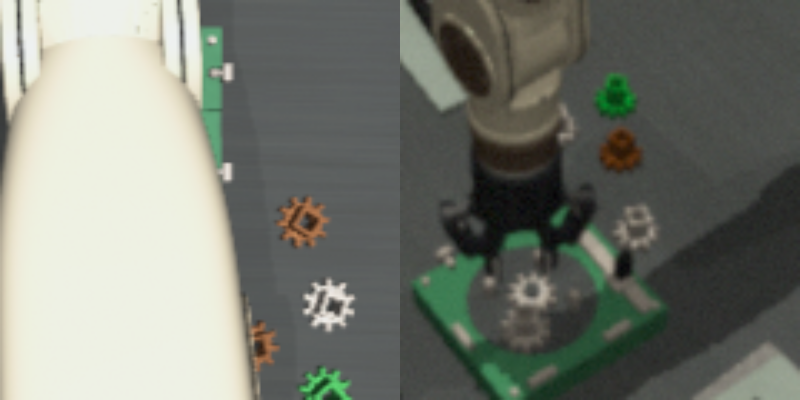

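c9: the white gear at (330,305) left half and the one at (635,228) right half are where they were; the placed gear sits on the far-left stud (525,325). Going to the second gear.

Request:
drive_tool:
  slide:
    - [-0.04,-0.04,0]
    - [-0.13,-0.14,0]
    - [-0.24,-0.25,0.03]
    - [-0.35,-0.37,0.07]
    - [-0.45,-0.47,0.12]
    - [-0.51,-0.54,0.16]
    - [-0.525,-0.555,0.188]
    - [-0.525,-0.555,0.188]
  rotation:
    - [0,0,0]
    - [0,0,0]
    - [0,0,0]
    - [0,0,0]
    - [0.004,-0.003,0]
    - [0.004,-0.003,0]
    - [0.004,-0.003,0]
    - [0.004,-0.003,0]

```text
clock: 49.7
eef_pos: [0.4378, -0.003, 0.0971]
tool_rot: [0.848, 0.53, -0.002, -0.001]
ft_force: [-0.8, 0.2, -0.1]
grip_width: 0.0385
grasp_force: 0.0
```

Request:
drive_tool:
  slide:
    - [0,0,0.02]
    - [0,0,0.06]
    - [0,0,0.1]
    - [0,0,0.13]
    - [0,0,0.14]
    - [0,0,0.14]
    - [0,0,0.14]
    - [0,0,0.14]
  rotation:
    - [0,0,0]
    - [0,0,0]
    - [0,0,0]
    - [0,0,0]
    - [0,0,0]
    - [0,0,0]
    - [0,0,0]
    - [0,0,0]

```text
clock: 50.7
eef_pos: [0.4376, -0.003, 0.0626]
tool_rot: [0.848, 0.53, -0.002, -0.001]
ft_force: [-0.2, 0.3, -0.9]
grip_width: 0.0388
grasp_force: 0.0
```

```bash
python3 -c "
from h import *
show();plan((0.4396,-0.0033,0.018),-25.9)"
```

```text
t50.70 p [ 0.4376 -0.003   0.0626] yawY -26.01 z [-3.6e-03 -4.0e-04 -1.0e+00] F [-0.2  0.3 -0.9] w 0.0388 g 0.0 q [-0.01  0.28 -0.43  0.87 -0.    2.02]
 slide [0.0027 0.0081 0.1783] rot [-0.0062  0.0039 -0.0039]
```

Request:
drive_tool:
  slide:
    - [0.002,0.008,0.02]
    - [0.002,0.008,0.06]
    - [0.002,0.008,0.1]
    - [0.002,0.008,0.14]
    - [0.002,0.008,0.165]
    - [0.002,0.008,0.178]
    - [0.002,0.008,0.178]
    - [0.002,0.008,0.178]
  rotation:
    - [-0.006,0.004,-0.004]
    - [-0.006,0.004,-0.004]
    - [-0.006,0.004,-0.004]
    - [-0.006,0.004,-0.004]
    - [-0.006,0.004,-0.004]
    - [-0.006,0.004,-0.004]
    - [-0.006,0.004,-0.004]
    - [-0.006,0.004,-0.004]

```text
clock: 51.7
eef_pos: [0.4395, -0.0035, 0.018]
tool_rot: [0.848, 0.531, -0.0, -0.0]
ft_force: [-0.3, -0.2, -0.2]
grip_width: 0.0387
grasp_force: 0.0
```

Request:
drive_tool:
  slide:
    - [0,0,0]
    - [0,0,0]
    - [0,0,0]
    - [0,0,0]
    - [0,0,0]
    - [0,0,0]
    - [0,0,0]
    - [0,0,0]
  rotation:
    - [0,0,0]
    - [0,0,0]
    - [0,0,0]
    - [0,0,0]
    - [0,0,0]
    - [0,0,0]
    - [0,0,0]
    - [0,0,0]
  gripper: 0

```text
clock: 52.7
eef_pos: [0.4397, -0.0035, 0.0183]
tool_rot: [0.848, 0.531, 0.0, 0.0]
ft_force: [-0.9, -0.6, 5.7]
grip_width: 0.0205
grasp_force: 59.5
```

```bash
python3 -c "
from h import *
show()"
```

```text
t52.70 p [ 0.4397 -0.0035  0.0183] yawY -25.90 z [ 4.e-04  1.e-04 -1.e+00] F [-0.9 -0.6  5.7] w 0.0205 g 59.5 q [-0.01  0.35 -0.48  0.75  0.    2.01]
```

Request:
drive_tool:
  slide:
    - [0,0,-0.03]
    - [0,0,-0.08]
    - [0,0,-0.15]
    - [0,0,-0.22]
    - [0,0,-0.3]
    - [0,0,-0.34]
    - [0,0,-0.36]
    - [0,0,-0.36]
  rotation:
    - [0,0,0]
    - [0,0,0]
    - [0,0,-0.08]
    - [0,0,-0.16]
    - [0,0,-0.25]
    - [0,0,-0.35]
    - [0,0,-0.443]
    - [0,0,-0.443]

```text
clock: 53.7
eef_pos: [0.4396, -0.0035, 0.1086]
tool_rot: [0.784, 0.621, 0.0, 0.0]
ft_force: [-0.2, 0.0, -2.0]
grip_width: 0.0209
grasp_force: 58.8
```

```bash
python3 -c "
from h import *
show();plan((0.6213,-0.0065,0.10),-13.2)"
```

```text
t53.70 p [ 0.4396 -0.0035  0.1086] yawY -13.24 z [ 5.e-04  1.e-04 -1.e+00] F [-0.2  0.  -2. ] w 0.0209 g 58.8 q [-0.01  0.22 -0.36  0.99  0.    1.79]
 slide [0.1546 0.7103 0.0349] rot [ 0.001  -0.0004 -0.0013]
```

Request:
drive_tool:
  slide:
    - [0.01,0.06,0]
    - [0.05,0.21,0]
    - [0.08,0.38,0]
    - [0.12,0.55,0]
    - [0.145,0.67,0.02]
    - [0.155,0.71,0.035]
    - [0.155,0.71,0.035]
    - [0.155,0.71,0.035]
  rotation:
    - [0,0,0]
    - [0,0,0]
    - [0,0,0]
    - [0,0,0]
    - [0,0,0]
    - [0,0,0]
    - [0,0,0]
    - [0,0,0]

```text
clock: 54.7
eef_pos: [0.6198, -0.0063, 0.0986]
tool_rot: [0.784, 0.621, -0.001, -0.001]
ft_force: [1.0, -0.5, -0.9]
grip_width: 0.0208
grasp_force: 59.1
```

Request:
drive_tool:
  slide:
    - [0,0,0.01]
    - [0,0,0.02]
    - [0,0,0.03]
    - [0,0,0.035]
    - [0,0,0.035]
    - [0,0,0.035]
    - [0,0,0.035]
    - [0,0,0.035]
  rotation:
    - [0,0,0]
    - [0,0,0]
    - [0,0,0]
    - [0,0,0]
    - [0,0,0]
    - [0,0,0]
    - [0,0,0]
    - [0,0,0]

```text
clock: 55.7
eef_pos: [0.621, -0.0063, 0.0902]
tool_rot: [0.784, 0.621, -0.0, -0.0]
ft_force: [0.4, -0.2, -2.4]
grip_width: 0.0204
grasp_force: 59.1
```

```bash
python3 -c "
from h import *
show();plan((0.6213,-0.0065,0.0745),-13.2)"
```

```text
t55.70 p [ 0.621  -0.0063  0.0902] yawY -13.21 z [-7.e-04  0.e+00 -1.e+00] F [ 0.4 -0.2 -2.4] w 0.0204 g 59.1 q [-0.01  0.57  0.12  1.12  0.    1.79]
 slide [-0.0005  0.0015  0.0627] rot [-0.0013  0.0002 -0.0002]
```

Request:
drive_tool:
  slide:
    - [0,0.001,0.012]
    - [0,0.001,0.024]
    - [0,0.001,0.036]
    - [0,0.001,0.046]
    - [0,0.001,0.054]
    - [0,0.001,0.06]
    - [0,0.001,0.063]
    - [0,0.001,0.063]
  rotation:
    - [0,0,0]
    - [0,0,0]
    - [0,0,0]
    - [0,0,0]
    - [0,0,0]
    - [0,0,0]
    - [0,0,0]
    - [0,0,0]

```text
clock: 56.7
eef_pos: [0.6212, -0.0064, 0.0744]
tool_rot: [0.784, 0.621, -0.0, -0.0]
ft_force: [1.7, 0.4, -2.9]
grip_width: 0.0209
grasp_force: 59.1
```

Request:
drive_tool:
  slide:
    - [0,0,0.01]
    - [0,0,0.02]
    - [0,0,0.028]
    - [0,0,0.036]
    - [0,0,0.044]
    - [0,0,0.052]
    - [0,0,0.06]
    - [0,0,0.063]
  rotation:
    - [0,0,0.03]
    - [0,0,-0.04]
    - [0,0,0.05]
    - [0,0,-0.05]
    - [0,0,0.05]
    - [0,0,-0.05]
    - [0,0,0.04]
    - [0,0,0]

```text
clock: 57.7
eef_pos: [0.6211, -0.0065, 0.0584]
tool_rot: [0.783, 0.622, -0.0, -0.0]
ft_force: [0.4, -0.4, 0.7]
grip_width: 0.0205
grasp_force: 59.2
```

```bash
python3 -c "
from h import *
show()"
```

```text
t57.70 p [ 0.6211 -0.0065  0.0584] yawY -13.07 z [-1.e-03 -1.e-04 -1.e+00] F [ 0.4 -0.4  0.7] w 0.0205 g 59.2 q [-0.01  0.6   0.08  1.06 -0.    1.79]
```

Request:
drive_tool:
  slide:
    - [0,0,0]
    - [0,0,0]
    - [0,0,0]
    - [0,0,-0.04]
    - [0,0,-0.12]
    - [0,0,-0.22]
    - [0,0,-0.3]
    - [0,0,-0.3]
  rotation:
    - [0,0,0]
    - [0,0,0]
    - [0,0,0]
    - [0,0,0]
    - [0,0,0]
    - [0,0,0.08]
    - [0,0,0.16]
    - [0,0,0.16]
  gripper: 0.45

```text
clock: 58.7
eef_pos: [0.6229, -0.0064, 0.1364]
tool_rot: [0.808, 0.589, 0.002, 0.001]
ft_force: [0.4, -0.3, -0.2]
grip_width: 0.0381
grasp_force: 0.0
```

```bash
python3 meas.py 2>/dev/null; python3 -c "
from h import *
plan((0.4285,-0.1716,0.10),-17.8)"
```

```text
t58.70 p [ 0.6229 -0.0064  0.1364] yawY -17.76 z [ 0.0046  0.     -1.    ] F [ 0.4 -0.3 -0.2] w 0.0381 g 0.0 q [-0.01  0.53  0.19  1.22  0.    1.87]
gear [ 4.47600e-01 -5.80000e-03  2.77914e+01  2.32200e-01] [nan, nan, nan, nan, nan]
gear [ 0.4182 -0.1611  4.0081  0.2131] [0.982, 0.741, 0.646, 0.906, 0.671]
placed [ 0.6196  0.0545 23.0902  0.8296]
 slide [-0.8654 -0.5357  0.1378] rot [ 0.0034 -0.0012  0.0018]
```

```bash
python3 -c "
from h import *
c=load('top');cv2.imwrite('pics/c10.png',cv2.resize(c['image'][150:300,280:440,::-1],None,fx=3.6,fy=3.6,interpolation=cv2.INTER_CUBIC))"
```

```text
(no output)
```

View pics/c10.png

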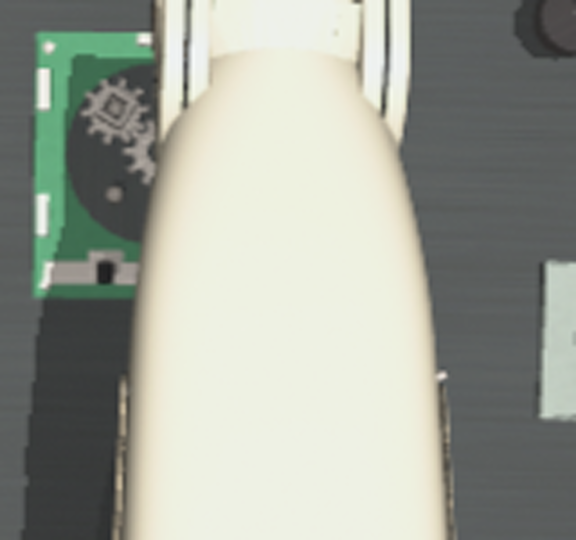

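c10: the arm hides the last white gear; the placed gear is meshed at (115,108). I'll move aside to re-measure.

Request:
drive_tool:
  slide:
    - [0.05,-0.03,0]
    - [0.14,-0.09,0]
    - [0.24,-0.15,0]
    - [0.34,-0.21,0]
    - [0.44,-0.27,0]
    - [0.5,-0.32,0]
    - [0.5,-0.32,0]
    - [0.5,-0.32,0]
  rotation:
    - [0,0,0]
    - [0,0,0]
    - [0,0,0]
    - [0,0,0]
    - [0,0,0]
    - [0,0,0]
    - [0,0,0]
    - [0,0,0]

```text
clock: 59.75
eef_pos: [0.5831, 0.1366, 0.1334]
tool_rot: [0.808, 0.589, -0.001, -0.0]
ft_force: [-0.1, 0.2, 0.0]
grip_width: 0.0385
grasp_force: 0.0
```

```bash
python3 meas.py 2>/dev/null; python3 -c "
from h import *
plan((0.4285,-0.1716,0.10),-17.8)
c=load('top');print(np.round(gearfit(c,(.6213,-.0065),.052),4))"
```

```text
t59.75 p [0.5831 0.1366 0.1334] yawY -17.81 z [-1.1e-03 -5.0e-04 -1.0e+00] F [-0.1  0.2  0. ] w 0.0385 g 0.0 q [ 0.23  0.49  0.11  1.19 -0.    2.11]
gear [ 0.4472 -0.0024  1.1499  0.3271] [nan, nan, nan, nan, nan]
gear [ 0.4282 -0.1716  0.2154  0.9291] [0.729, 0.666, 0.81, 0.664, 0.722]
placed [ 0.6198  0.0544 23.0602  0.8341]
 slide [-1.362 -0.212  0.135] rot [-0.0016  0.0012 -0.0015]
[ 6.21200e-01 -6.60000e-03  2.30428e+01  8.33000e-01]
```

Request:
drive_tool:
  slide:
    - [-0.05,-0.01,0]
    - [-0.18,-0.03,0]
    - [-0.33,-0.05,0]
    - [-0.48,-0.07,0]
    - [-0.63,-0.1,0]
    - [-0.78,-0.12,0]
    - [-0.9,-0.14,0]
    - [-0.98,-0.15,0]
  rotation:
    - [0,0,0]
    - [0,0,0]
    - [0,0,0]
    - [0,0,0]
    - [0,0,0]
    - [0,0,0]
    - [0,0,0]
    - [0,0,0]

```text
clock: 60.8
eef_pos: [0.471, -0.0871, 0.1339]
tool_rot: [0.809, 0.588, -0.001, -0.0]
ft_force: [0.3, 0.8, -0.1]
grip_width: 0.0385
grasp_force: 0.0
```

Request:
drive_tool:
  slide:
    - [-0.07,-0.01,0.03]
    - [-0.18,-0.03,0.08]
    - [-0.28,-0.05,0.12]
    - [-0.36,-0.06,0.17]
    - [-0.382,-0.062,0.2]
    - [-0.382,-0.062,0.23]
    - [-0.382,-0.062,0.23]
    - [-0.382,-0.062,0.23]
  rotation:
    - [0,0,0]
    - [0,0,0]
    - [0,0,0]
    - [0,0,0]
    - [0,0,0]
    - [0,0,0]
    - [0,0,0]
    - [0,0,0]

```text
clock: 61.8
eef_pos: [0.4291, -0.1705, 0.0765]
tool_rot: [0.808, 0.59, -0.0, -0.0]
ft_force: [-0.3, -0.1, 0.5]
grip_width: 0.0387
grasp_force: 0.0
```

```bash
python3 -c "
from h import *
show();plan((0.4285,-0.1716,0.018),-17.8)"
```

```text
t61.80 p [ 0.4291 -0.1705  0.0765] yawY -17.73 z [-4.e-04  0.e+00 -1.e+00] F [-0.3 -0.1  0.5] w 0.0387 g 0.0 q [-0.38  0.3  -0.35  0.92 -0.    1.5 ]
 slide [-0.0051 -0.001   0.2338] rot [-0.0007  0.0002  0.0025]
```

Request:
drive_tool:
  slide:
    - [-0.003,-0.001,0.02]
    - [-0.005,-0.001,0.07]
    - [-0.005,-0.001,0.12]
    - [-0.005,-0.001,0.17]
    - [-0.005,-0.001,0.21]
    - [-0.005,-0.001,0.233]
    - [-0.005,-0.001,0.233]
    - [-0.005,-0.001,0.233]
  rotation:
    - [0,0,0]
    - [0,0,0.002]
    - [0,0,0.002]
    - [0,0,0.002]
    - [0,0,0.002]
    - [0,0,0.002]
    - [0,0,0.002]
    - [0,0,0.002]

```text
clock: 62.8
eef_pos: [0.4283, -0.1722, 0.0183]
tool_rot: [0.808, 0.589, -0.0, 0.0]
ft_force: [-0.3, 0.4, -0.0]
grip_width: 0.0385
grasp_force: 0.0
```

Request:
drive_tool:
  slide:
    - [0,0,0]
    - [0,0,0]
    - [0,0,0]
    - [0,0,0]
    - [0,0,0]
    - [0,0,0]
    - [0,0,0]
    - [0,0,0]
  rotation:
    - [0,0,0]
    - [0,0,0]
    - [0,0,0]
    - [0,0,0]
    - [0,0,0]
    - [0,0,0]
    - [0,0,0]
    - [0,0,0]
  gripper: 0

```text
clock: 63.8
eef_pos: [0.4285, -0.1723, 0.0187]
tool_rot: [0.808, 0.589, 0.0, 0.0]
ft_force: [-0.3, 0.3, 5.3]
grip_width: 0.0209
grasp_force: 59.6
```

```bash
python3 -c "
from h import *
show()"
```

```text
t63.80 p [ 0.4285 -0.1723  0.0187] yawY -17.85 z [ 5.e-04 -5.e-04 -1.e+00] F [-0.3  0.3  5.3] w 0.0209 g 59.6 q [-0.38  0.38 -0.42  0.77 -0.    1.5 ]
```

Request:
drive_tool:
  slide:
    - [0,0,-0.03]
    - [0,0,-0.08]
    - [0,0,-0.15]
    - [0,0,-0.22]
    - [0,0,-0.3]
    - [0,0,-0.34]
    - [0,0,-0.36]
    - [0,0,-0.36]
  rotation:
    - [0,0,0]
    - [0,0,0]
    - [0,0,0.08]
    - [0,0,0.16]
    - [0,0,0.26]
    - [0,0,0.36]
    - [0,0,0.466]
    - [0,0,0.466]

```text
clock: 64.8
eef_pos: [0.4284, -0.1721, 0.1089]
tool_rot: [0.871, 0.491, 0.0, 0.0]
ft_force: [0.3, -0.2, -2.7]
grip_width: 0.0208
grasp_force: 58.9
```

```bash
python3 -c "
from h import *
show();plan((0.5605,-0.0085,0.10),-31.2)"
```

```text
t64.80 p [ 0.4284 -0.1721  0.1089] yawY -31.16 z [ 4.e-04 -5.e-04 -1.e+00] F [ 0.3 -0.2 -2.7] w 0.0208 g 58.9 q [-0.38  0.26 -0.31  1.   -0.    1.73]
 slide [0.8336 0.1136 0.0354] rot [0.0011 0.0004 0.0014]
```

Request:
drive_tool:
  slide:
    - [0.06,0.01,0]
    - [0.2,0.03,0]
    - [0.36,0.05,0]
    - [0.53,0.07,0]
    - [0.68,0.09,0]
    - [0.79,0.108,0.02]
    - [0.834,0.114,0.035]
    - [0.834,0.114,0.035]
  rotation:
    - [0,0,0]
    - [0,0,0]
    - [0,0,0]
    - [0,0,0]
    - [0,0,0]
    - [0,0,0]
    - [0,0,0]
    - [0,0,0]

```text
clock: 65.8
eef_pos: [0.5599, -0.0077, 0.0982]
tool_rot: [0.871, 0.492, -0.001, -0.001]
ft_force: [0.3, -0.2, -2.0]
grip_width: 0.0207
grasp_force: 58.8
```

Request:
drive_tool:
  slide:
    - [0,0,0.01]
    - [0,0,0.02]
    - [0,0,0.03]
    - [0,0,0.035]
    - [0,0,0.035]
    - [0,0,0.035]
    - [0,0,0.035]
    - [0,0,0.035]
  rotation:
    - [0,0,0]
    - [0,0,0]
    - [0,0,0]
    - [0,0,0]
    - [0,0,0]
    - [0,0,0]
    - [0,0,0]
    - [0,0,0]

```text
clock: 66.8
eef_pos: [0.5605, -0.0084, 0.0905]
tool_rot: [0.871, 0.491, -0.0, -0.0]
ft_force: [0.1, 0.5, -2.2]
grip_width: 0.0205
grasp_force: 58.8
```

```bash
python3 -c "
from h import *
show();plan((0.5605,-0.0085,0.0747),-31.2)"
```

```text
t66.80 p [ 0.5605 -0.0084  0.0905] yawY -31.19 z [-7.e-04  1.e-04 -1.e+00] F [ 0.1  0.5 -2.2] w 0.0205 g 58.8 q [-0.02  0.46 -0.07  1.05  0.    2.1 ]
 slide [-0.0003  0.0003  0.0631] rot [-0.0013  0.0006  0.0002]
```

Request:
drive_tool:
  slide:
    - [0,0,0.012]
    - [0,0,0.024]
    - [0,0,0.036]
    - [0,0,0.046]
    - [0,0,0.054]
    - [0,0,0.06]
    - [0,0,0.063]
    - [0,0,0.063]
  rotation:
    - [0,0,0]
    - [0,0,0]
    - [0,0,0]
    - [0,0,0]
    - [0,0,0]
    - [0,0,0]
    - [0,0,0]
    - [0,0,0]

```text
clock: 67.8
eef_pos: [0.5604, -0.0084, 0.0746]
tool_rot: [0.871, 0.491, -0.0, -0.0]
ft_force: [0.3, -0.4, -2.1]
grip_width: 0.0206
grasp_force: 58.8
```

Request:
drive_tool:
  slide:
    - [0,0,0.01]
    - [0,0,0.02]
    - [0,0,0.028]
    - [0,0,0.036]
    - [0,0,0.044]
    - [0,0,0.052]
    - [0,0,0.06]
    - [0,0,0.063]
  rotation:
    - [0,0,0.03]
    - [0,0,-0.04]
    - [0,0,0.05]
    - [0,0,-0.05]
    - [0,0,0.05]
    - [0,0,-0.05]
    - [0,0,0.04]
    - [0,0,0]

```text
clock: 68.8
eef_pos: [0.5602, -0.0085, 0.0587]
tool_rot: [0.871, 0.492, -0.001, -0.0]
ft_force: [-1.1, -0.4, 1.7]
grip_width: 0.0211
grasp_force: 59.3
```

```bash
python3 -c "
from h import *
show()"
```

```text
t68.80 p [ 0.5602 -0.0085  0.0587] yawY -31.06 z [-1.3e-03 -1.0e-04 -1.0e+00] F [-1.1 -0.4  1.7] w 0.0211 g 59.3 q [-0.02  0.49 -0.1   0.98 -0.    2.1 ]
```

Home. Release, rise, then move clear over the bench for a final look.

Request:
drive_tool:
  slide:
    - [0,0,0]
    - [0,0,0]
    - [0,0,0]
    - [0,0,-0.04]
    - [0,0,-0.14]
    - [0,0,-0.28]
    - [0,0,-0.42]
    - [0,0,-0.5]
  rotation:
    - [0,0,0]
    - [0,0,0]
    - [0,0,0]
    - [0,0,0]
    - [0,0,0]
    - [0,0,0]
    - [0,0,0]
    - [0,0,0]
  gripper: 0.45

```text
clock: 69.8
eef_pos: [0.5615, -0.0085, 0.1871]
tool_rot: [0.871, 0.491, 0.001, 0.001]
ft_force: [1.1, -0.9, 0.3]
grip_width: 0.0383
grasp_force: 0.0
```

Request:
drive_tool:
  slide:
    - [0,-0.05,0]
    - [-0.1,-0.2,0]
    - [-0.2,-0.35,0]
    - [-0.3,-0.5,0]
    - [-0.4,-0.65,0]
    - [-0.5,-0.75,0]
    - [-0.5,-0.8,0]
    - [-0.5,-0.8,0]
  rotation:
    - [0,0,0]
    - [0,0,0]
    - [0,0,0]
    - [0,0,0]
    - [0,0,0]
    - [0,0,0]
    - [0,0,0]
    - [0,0,0]

```text
clock: 70.8
eef_pos: [0.3242, -0.0112, 0.1839]
tool_rot: [0.871, 0.491, -0.0, -0.0]
ft_force: [0.7, -0.8, 0.4]
grip_width: 0.0385
grasp_force: 0.0
```

```bash
python3 -c "
from gears import *
show();c=cam('top')
for p in((.62,.054),(.6213,-.0065),(.5605,-.0083)): print(np.round(gearfit(c,p,.052),4))
P=cloud(c)
for n,(a,b) in dict(cover=((.5,.287),.06)).items():
    q=P.reshape(-1,3);q=q[(abs(q[:,0]-a[0])<.055)&(abs(q[:,1]-a[1])<.055)&(q[:,2]>.045)&(q[:,2]<.065)];A=np.c_[q[:,:2]-a,np.ones(len(q))];print('cover slopes,z',np.linalg.lstsq(A,q[:,2],rcond=None)[0],q.mean(0))
cv2.imwrite('pics/c11.png',cv2.resize(c['image'][130:290,170:540,::-1],None,fx=2.1,fy=2.1,interpolation=cv2.INTER_CUBIC))"
```

```text
t70.80 p [ 0.3242 -0.0112  0.1839] yawY -31.15 z [-5.e-04  3.e-04 -1.e+00] F [ 0.7 -0.8  0.4] w 0.0385 g 0.0 q [-0.03 -0.08 -0.48  1.18  0.    2.08]
[ 0.6199  0.0545 23.1996  0.805 ]
[ 6.21100e-01 -6.60000e-03  2.30638e+01  7.97600e-01]
[ 5.60200e-01 -8.00000e-03  2.31307e+01  8.16100e-01]
cover slopes,z [-0.00115391 -0.00242995  0.0535655 ] [0.50003843 0.28689848 0.0535657 ]
```

View pics/c11.png

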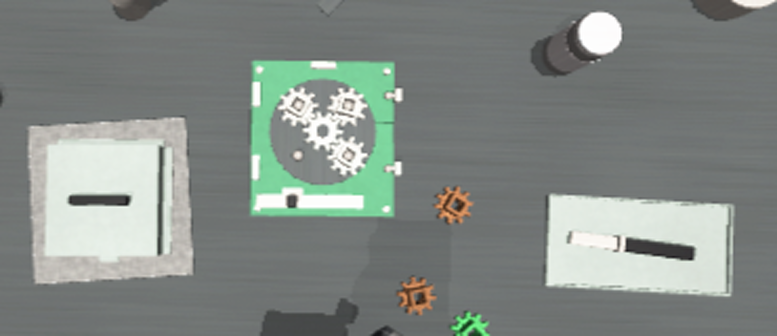

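c11: three gears are meshed on studs at (298,105), (348,105) and (348,155). The cover is flat on the mat, the tool is in its tray, and the knob at (291,201) is open. Handing in.

```bash
python3 -c "
from workcell import bot
print(bot.job_done())"
```

```text
the job is handed in; nothing more can be done
None
```

The job is handed in, with no verdict returned: at the last look the lock was open, the cover lay flat on the mat, all three loose gears were meshed and home on studs, the blade tool was back in its tray, and the arm had not gone near the pipe elbow, spray can or slug.

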